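Size aluminium blanks on a hand-lever press and catch them in a bowl

ROBOT

A 6-joint arm with a two-finger parallel gripper is mounted at the origin on the work surface. World frame = base frame: x ahead of the robot, y to its left, z up, the work surface at z = 0. Lengths are in m, angles in rad, forces in N, time in s.
With the tool pointing down it reaches from about 0.275 to 0.975 m from the base axis. Payload 8.4 kg.
Tool frame: the origin (TCP) lies at the very end of the fingers, on their centre line; the grasp point (between the pads) lies 19 mm behind it; x points along the fingers, y is the direction in which the jaws open and shut, and the axes are right-handed (so a half turn about x gives the same grasp; the last joint's range is limited). The gripper opens to 92 mm and grips with 3 to 60 N. Pads are 20 mm wide; open, the fingers measure 128 mm over their backs; the gripper's body (75 mm by 189 mm) begins 69 mm behind the grasp point.
Start: joints at [-1.199, 0.353, 1.633, -0, 1.155, -0.002], TCP at [0.228, -0.582, 0.215] pointing down, gripper open.
Joint ranges: [-2.63, 2.63], [-0.92, 2.1], [0.06, 2.66], [-1.3, 4.44], [0, 2.69], [-3.02, 3.02]. Speed limits (rad/s): [2.22, 2.22, 2.79, 3.14, 3.14, 3.14].

INTERFACE

Orientations are given as a unit quaternion [w, x, y, z].
In Python, from plant import state, camera, close_job gives the robot as it stands.
- The arm moves only by the tool jog_arm, never from a script. Its arguments are lists of equal length, an entry for each row: "slide": the shift along the tool's x, y, z in mm, a list of three; "delta_rot": the turn, a rotation vector about the tool's x, y, z in degrees, a list of three. In form: {"slide": [[tx, ty, tz], ...], "delta_rot": [[rx, ry, rz], ...]}. A call has 1 to 12 rows; each row is the pose to reach, as a shift and turn from the pose commanded when the call began, along the tool's axes at that moment; what a row does not reach only later rows make up. A row lasts 1/10 s, in which the tool goes at most 50 mm and 8.59 degrees, less where a joint would pass 70% of its speed; a pose out of reach is approached as far as the arm can. A call with a gripper value outside its range is refused whole. "claw" is the opening in per cent of the stroke, from 0 (shut) to 100 (fully open), set as the call begins (left out, the last holds). The fingers move at their own pace and stop on an object; "newtons" is the grip in N (left out, the last holds). Time passes only in rows, so rows that repeat a pose let the fingers close. It gives the time, the measured TCP pose, the force and the opening at its end, in the units of the state.
- state(): the state, without advancing time (a new reading comes with each control period).
- camera(name): name is "scene" or "top" or "wrist"; returns a dict with "color" (420x560x3 uint8, blue, green, red), "camera_matrix" (3x3 intrinsics, pixels), "k1" (the pictures are not rectified: a ray, as slopes to the right and down, at radius r is drawn at 1 + k1 r^2 times it, then the intrinsics apply), "xyz" and "orientation" of the camera in the world. Camera axes: x right, y up, looking along -z (the intrinsics and any distortion apply to the point x, -y, -z); pixel columns grow to the right and rows downward; lengths in m; the calibration is good to about 2 mm. A picture is of the moment at which its call begins. There is no depth.
- close_job(): hands the job in, once; it reports no verdict.
The state is a dict: "time": time; "joint_positions": joint angles; "joint_vel": joint speeds; "joint_efforts": joint torques, N m; "position": TCP position; "orientation": TCP orientation; "wrist_force": force on the tool from outside, world axes, zero at the start; "wrist_torque": the same for the moment, N m; "width": finger opening in m.
Only numpy, scipy, OpenCV 4.12 (cv2) and the standard library are available. Lean on these libraries where they do the work, as an engineer would, in place of code of your own. Each camera call takes 0.05 s, during which the arm holds its last target.

TASK

Load every aluminium blank on the bench, lying flat, into the magazine of the green hand-lever press, then pump the lever with full strokes, letting it come right up after each, until all of them have been pushed through into the delivery chute. Pick up the wooden bowl, hold it in the air under the end of the chute and push its rim against the hanging paddle so that the stop drops and all the blanks slide off into the bowl, then stand the bowl with the blanks in it on the cork mat, its foot wholly on the mat. Do not shift the hammer, punches, brush or pitch bowl.

Things in the scene. Friction and masses are not known exactly. Their poses are not given: they have to be found in the camera images.
- press: green hand-lever sizing press, fixed. Origin on the bench under the magazine axis, z up; lever handle to its +y, chute down to its -y, its x away from the robot (yaw within 0.2 rad of 0). Foot 110 mm in x, y -90 to +125 mm, 18 mm high. A full lever stroke drives a ram that pushes the lowest blank to -y under a die bridge onto the chute; the next drops when the lever is up. Ways are slippery
- mag_mouth (a point): centre of the magazine's mouth, 269 mm above the bench. Four steel angle posts bound an upright bore 49 (press x) x 33 mm (y), flared 6 mm outward on each side over the top 8 mm. It takes four blanks in a flat stack, long side along the press's x. Fingers holding a blank across its 30 mm fit down open windows, 37 mm wide, in the +y and -y sides, from 225 mm height up
- mag_floor (a point): centre of the deck at the bottom of the magazine bore, 185 mm above the bench, where the lowest blank lies; a blank let go inside the bore drops flat onto the stack. Next to the magazine, towards +y, the lever's pivot and cheeks (y 55 to 95 mm of the press) reach 280 mm high: keep the gripper's body above them
- chute_lip (a point): middle of the lower end of the chute's floor, where blanks slide off, at (0, -152, 110) mm of the press. The chute is an open slippery channel, 49 mm wide inside, sides 24 mm high, that slopes down 30 degrees to -y from (0, -22, 185) mm; it holds four blanks in a row behind the stop at the lip
- lever (a joint): angle of the hand lever, rad: 0 up (at rest), 0.62 fully pressed (hard stop). Sprung: comes up by itself; pressing the grip down takes 6 N at first, 16 N at the bottom. Turns about a level axis along the press's x through (0, 75, 265) mm of the press; its arm points to +y, 0.15 rad above level at 0, 0.47 rad below when fully pressed (grip 85 mm lower)
- lever_grip (a point): middle of the upper face of the lever's black grip, which is 34 mm wide (x), 85 mm long and 22 mm thick; 140 mm out from the pivot, about 295 mm above the bench when up; moves with the lever
- gate (a joint): angle of the stop at the chute's lip, rad: 0 closed (a plate 10 mm high across the floor's end holds the blanks), open from 0.45 (plate below the floor), limit 0.60. Sprung shut; pivot under the floor at (0, -123, 119) mm of the press; the paddle hangs from it and swings to the press's +y as the stop drops; 3 to 6 N on the paddle opens it fully
- paddle (a point): middle of the outer (-y) face of the aluminium paddle hanging upright below the chute, 7 mm inward (+y) of the lip: 78 mm wide, 49 to 91 mm above the bench. A bowl with its rim about 25 mm below the lip, pushed to +y, meets it; pushing it in by 15 to 19 mm opens the stop, the lip then being well inside the bowl
- bowl: turned wooden bowl, 140 mm across the rim, 55 mm high, wall 9 mm thick and near upright over its upper 29 mm (pinch the wall from above), foot 90 mm across, 160 g; origin at the centre of its underside, z up
- bowl_in (a point): centre of the bowl's inner floor, 8 mm above its underside
- mat: round cork mat, 170 mm across, 6 mm thick, fixed; origin at the centre of its underside
- blank1: sawn aluminium blank, 46 x 30 x 18 mm (long side along its x, 30 mm along its y), 67 g, lying flat on the bench at the start; origin at the centre of its underside, z up. One of up to four alike; absent ones read None
- blank2: sawn aluminium blank, 46 x 30 x 18 mm (long side along its x, 30 mm along its y), 67 g, lying flat on the bench at the start; origin at the centre of its underside, z up. One of up to four alike; absent ones read None
- blank3: sawn aluminium blank, 46 x 30 x 18 mm (long side along its x, 30 mm along its y), 67 g, lying flat on the bench at the start; origin at the centre of its underside, z up. One of up to four alike; absent ones read None
- blank4: sawn aluminium blank, 46 x 30 x 18 mm (long side along its x, 30 mm along its y), 67 g, lying flat on the bench at the start; origin at the centre of its underside, z up. One of up to four alike; absent ones read None
- pitch_bowl: bystander: heavy steel pitch bowl filled with dark red pitch on a rubber ring, 200 mm across, 125 mm high; origin under its centre
- punch_pot: bystander: dark steel pot with punches, 68 mm across, 120 mm high; origin under its centre
- hammer: bystander: hammer 260 mm long, lying on the bench along its x
- punch: bystander: steel punch 100 x 8 x 8 mm lying on the bench along its x; origin under its middle
- brush: bystander: bench brush lying on the bench along its x
Not all that is in view belongs to the job. Leave any purple or turquoise look-alike of the blank4 alone. What is shaped like the bowl but purple is not meant.

How it is judged:
By the outcome, as a careful person would: the job done as asked, in the order asked, and still so for the second after the job is handed in, with the robot touching nothing.
Of blank1, blank2, blank3, blank4 only 2 to 4 are there at a start; the rules pass over those that are not, and their reading is None.
At some moment in a run one of bowl, blank1, blank2, blank3, blank4 may be knocked a few centimetres aside while the robot is not near it.
It also fails if it takes over 210 s, if anything falls off the work surface, if the arm or the gripper's body presses on something with over 40 N, if the wrist force passes 120 N, or if a joint passes its speed limit or range.

## Working session

There is one attempt and no reset: what is moved stays moved. The work goes in short steps, Python scripts to look and compute and a tool call to move; the robot and the scene stay as the last step left them, time stands still between calls to the robot, and variables do not carry over. Pictures are saved under pics/ and viewed, and the job is handed in when it is done.

Besides the shell and the picture viewer there is one more tool, called as name(argument=value, ...), one argument or row to a line, values as JSON. jog_arm: Moves the arm, as the interface text tells. Its arguments: {"type":"object","properties":{"slide":{"type":"array"},"delta_rot":{"type":"array"},"claw":{"type":"number"},"newtons":{"type":"number"}},"required":["slide","delta_rot"]}

```bash
mkdir -p pics; ls; python3 - <<'E'
from plant import state,camera
import cv2
for n in ["scene","top","wrist"]:
    c=camera(n); cv2.imwrite(f"pics/{n}0.png",c["color"]); print(n,c["camera_matrix"],c["k1"],c["xyz"],c["orientation"])
print(state())
E
```

```text
pics
scene [[392.9816217    0.         283.74220373]
 [  0.         392.9816217  209.06014947]
 [  0.           0.           1.        ]] -0.11142010609838285 [ 0.98156544 -0.78206788  1.1812427 ] [0.89670467 0.34974355 0.09426506 0.25439003]
top [[386.77764767   0.         272.30420049]
 [  0.         386.77764767 207.64670763]
 [  0.           0.           1.        ]] 0.03276686520578287 [ 0.46577634 -0.01608274  1.26235715] [ 0.70977663  0.01716512 -0.01087728 -0.70413364]
wrist [[293.48214304   0.         280.38843979]
 [  0.         293.48214304 208.14201179]
 [  0.           0.           1.        ]] 0.014049511975466793 [ 0.29533184 -0.55477224  0.38493052] [ 0.8191788  -0.10592092  0.07343193 -0.55886904]
{'time': 0.15, 'joint_positions': array([-1.19942579e+00,  3.53505802e-01,  1.63393303e+00,  2.16132580e-05,
        1.15518270e+00, -2.38562631e-03]), 'joint_vel': array([ 0.00031292, -0.00119335, -0.00373581,  0.00024728, -0.00133328,
       -0.00077508]), 'joint_efforts': array([ 1.54196798e-03, -5.94208539e+01, -3.34471214e+01,  6.98428438e-02,
        2.05941597e-02, -6.29612919e-05]), 'position': array([ 0.22808167, -0.58151163,  0.21403864]), 'orientation': array([-0.13101303, -0.694736  , -0.13173078,  0.69485572]), 'wrist_force': array([0.65822819, 0.3574664 , 0.07489459]), 'wrist_torque': array([-0.0165726 , -0.03358558,  0.01890482]), 'width': 0.09200132433493066}
```

View pics/scene0.png

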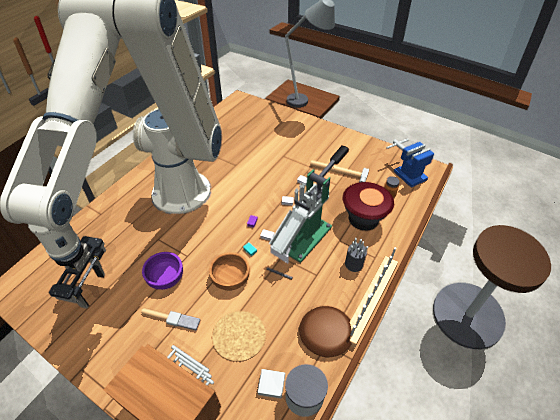

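View pics/top0.png

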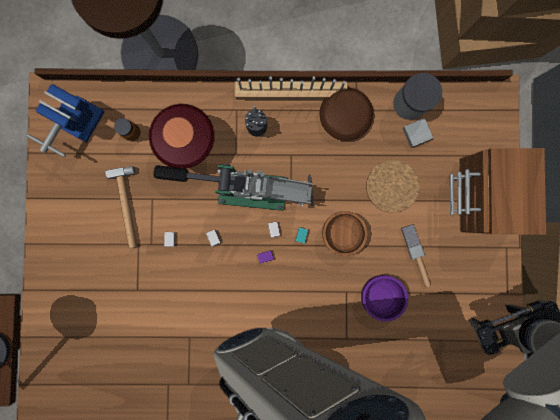

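View pics/wrist0.png

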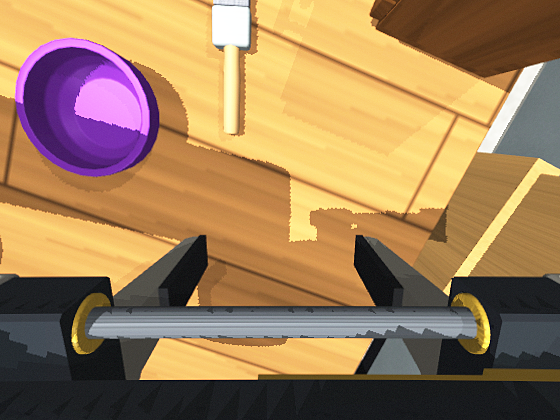

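The top view shows three silvery blanks at about (169,239), (213,238) and (274,229). The press is around (255,188), the bowl at (347,233) and the mat at (393,186). The purple and turquoise pieces are decoys. Next I'll zoom in and calibrate.

```bash
cat > h.py <<'E'
import numpy as np, cv2
from scipy.spatial.transform import Rotation as R
from plant import state,camera
def q2R(q): return R.from_quat([q[1],q[2],q[3],q[0]]).as_matrix()
def project(c,P):
    P=np.atleast_2d(P); p=(P-c["xyz"])@q2R(c["orientation"])
    u=p[:,0]/-p[:,2]; v=-p[:,1]/-p[:,2]
    s=1+c["k1"]*(u*u+v*v); K=np.array(c["camera_matrix"])
    return np.c_[K[0,0]*u*s+K[0,2],K[1,1]*v*s+K[1,2]]
def ray(c,px):
    px=np.atleast_2d(np.float64(px)); K=np.array(c["camera_matrix"])
    d=np.c_[(px[:,0]-K[0,2])/K[0,0],(px[:,1]-K[1,2])/K[1,1]]
    x=d.copy()
    for _ in range(30): x=d/(1+c["k1"]*(x**2).sum(1,keepdims=True))
    return np.c_[x[:,0],-x[:,1],-np.ones(len(x))]@q2R(c["orientation"]).T
def toz(c,px,z):
    r=ray(c,px); o=np.array(c["xyz"]); return o+r*((z-o[2])/r[:,2])[:,None]
def tri(cs,pxs):
    A=np.zeros((3,3));b=np.zeros(3)
    for c,p in zip(cs,pxs):
        d=ray(c,p)[0];d/=np.linalg.norm(d);M=np.eye(3)-np.outer(d,d);A+=M;b+=M@np.array(c["xyz"])
    return np.linalg.solve(A,b)
def crop(c,x0,y0,x1,y1,s,fn):
    cv2.imwrite(fn,cv2.resize(c["color"][y0:y1,x0:x1],None,fx=s,fy=s,interpolation=cv2.INTER_CUBIC))
def totool(dw,st=None):
    st=st or state(); return np.round(1000*q2R(st["orientation"]).T@np.array(dw),1)
E
python3 - <<'E'
from h import *
c=camera("top"); crop(c,150,150,330,280,4.4,"pics/t1.png")
c=camera("scene"); crop(c,230,130,390,290,3.7,"pics/s1.png")
E
```

```text
(no output)
```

View pics/t1.png

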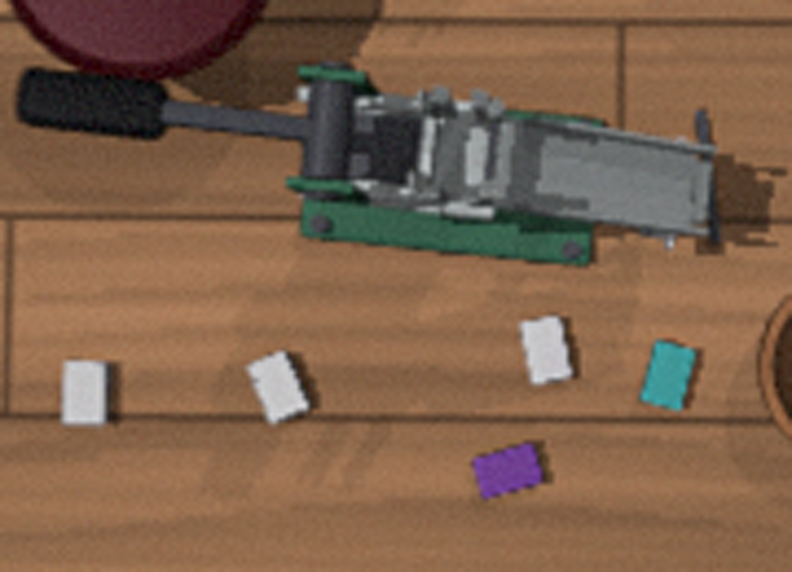

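View pics/s1.png

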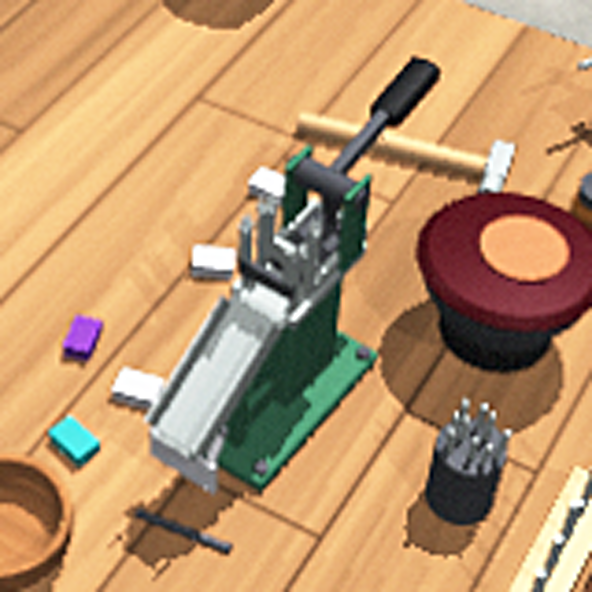

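```bash
cat > fitp.py <<'E'
from h import *
from scipy.optimize import least_squares
def T(p,P):
    c,s=np.cos(p[2]),np.sin(p[2]); P=np.atleast_2d(np.float64(P))
    return np.c_[p[0]+c*P[:,0]-s*P[:,1],p[1]+s*P[:,0]+c*P[:,1],P[:,2]]
E
python3 - <<'E'
from fitp import *
t=camera("top");s=camera("scene")
ft=lambda u,v:(150+u/4.4,150+v/4.4); fs=lambda u,v:(230+u/3.7,130+v/3.7)
obs=[(t,ft(302,232),(-.055,.125,.018)),(t,ft(592,263),(-.055,-.09,.018)),
(s,fs(376,352),(.055,.125,.018)),(s,fs(262,489),(.055,-.09,.018)),(t,ft(606,122),(.055,-.09,.018))]
f=lambda p:np.concatenate([(project(c,T(p,P))[0]-np.array(px)) for c,px,P in obs])
r=least_squares(f,[.5,.05,0]);print(r.x,r.fun.round(1))
p=r.x
w=[(-.055,-.09,.018),(-.055,.125,.018),(.055,.125,.018),(.055,-.09,.018)]
ch=[(-.0245,-.152,.11),(.0245,-.152,.11),(.0245,-.022,.185),(-.0245,-.022,.185)]
mg=[(-.0245,-.0165,.269),(.0245,-.0165,.269),(.0245,.0165,.269),(-.0245,.0165,.269)]
gr=[(-.017,.075+.14*np.cos(.15)-.0425,.29),(.017,.075+.14*np.cos(.15)-.0425,.29),(.017,.075+.14*np.cos(.15)+.0425,.30),(-.017,.075+.14*np.cos(.15)+.0425,.30)]
for nm,c,(x0,y0,x1,y1),k in (("t",t,(150,150,330,280),4.4),("s",s,(230,130,390,290),3.7)):
    im=cv2.resize(c["color"][y0:y1,x0:x1],None,fx=k,fy=k)
    for q in (w,ch,mg,gr):
        cv2.polylines(im,[np.int32((project(c,T(p,q))-[x0,y0])*k)],True,(0,0,255),1)
    cv2.imwrite(f"pics/fit_{nm}.png",im)
# blanks
for nm,(x0,y0,x1,y1) in {"A":(155,225,183,252),"B":(200,225,228,252),"C":(262,216,286,243)}.items():
    im=t["color"][y0:y1,x0:x1].astype(int)
    m=((im.min(2)>135)&((im.max(2)-im.min(2))<45)).astype(np.uint8)
    n,l,stt,_=cv2.connectedComponentsWithStats(m); i=1+np.argmax(stt[1:,4]); ys,xs=np.where(l==i)
    W=toz(t,np.c_[xs+x0,ys+y0],.018)[:,:2]
    rc=cv2.minAreaRect(np.float32(W*1000)); print(nm,len(xs),W.mean(0).round(4),rc)
E
```

```text
[ 0.57079205  0.03966631 -0.0981673 ] [-0.4  0.4  0.1  0.4  0.5  0.  -0.9 -0.6  0.5 -1.4]
A 137 [0.413  0.3274] ((413.4198303222656, 327.4970397949219), (41.9268798828125, 28.828868865966797), 1.128652811050415)
B 130 [0.4182 0.1863] ((418.1983337402344, 186.33285522460938), (44.40898513793945, 29.569683074951172), 24.833616256713867)
C 128 [ 0.4468 -0.0093] ((446.8843688964844, -9.455036163330078), (44.05173873901367, 28.980873107910156), 11.81618881225586)
```

View pics/fit_t.png

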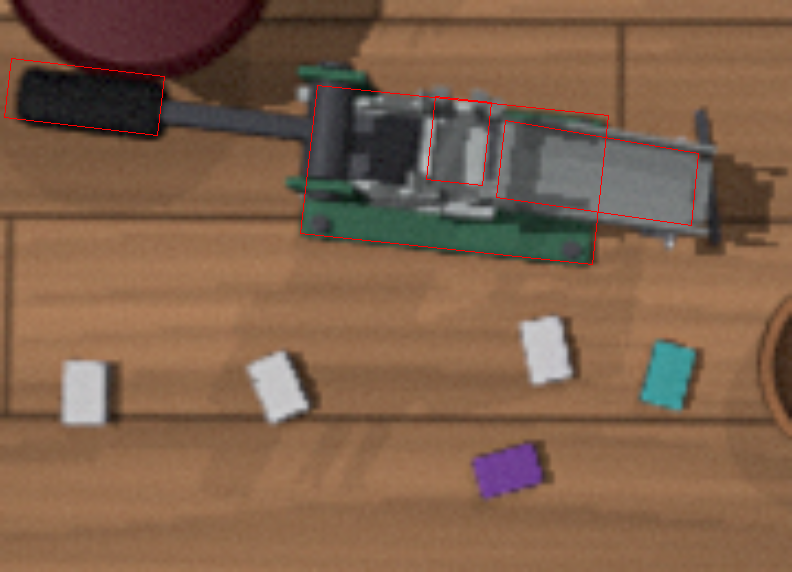

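View pics/fit_s.png

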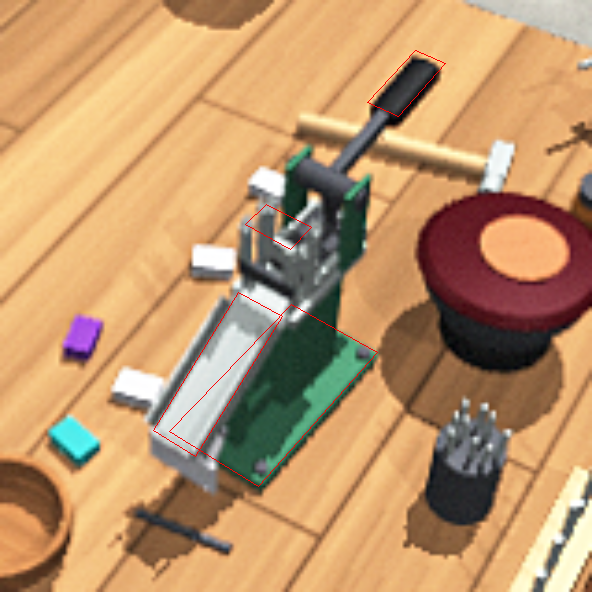

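```bash
cat >> h.py <<'E'
def plan(pos,yaw,st=None):
    """target TCP pos, tool down, tool y axis at world yaw (deg), mod 180 chosen nearest. returns slide mm, rotvec deg"""
    st=st or state(); R0=q2R(st["orientation"]); best=None
    for k in (0,180):
        a=np.radians(yaw+k); y=np.array([np.cos(a),np.sin(a),0]); x=np.array([0,0,-1.]); z=np.cross(x,y)
        rv=R.from_matrix(R0.T@np.c_[x,y,z]).as_rotvec(degrees=True)
        if best is None or np.linalg.norm(rv)<np.linalg.norm(best): best=rv
    return totool(np.array(pos)-st["position"],st), best.round(1)
E
python3 - <<'E'
from h import *
s=state();print(q2R(s["orientation"]).round(3))
print(plan([.447,-.009,.2],90+11.8))
E
```

```text
[[-0.     0.365 -0.931]
 [ 0.    -0.931 -0.365]
 [-1.    -0.     0.   ]]
(array([  14.5, -453.3, -412.9]), array([9.6, 0. , 0. ]))
```

jog_arm(
  slide=[
    [0,-453,-413],
    [0,-453,-413],
    [0,-453,-413],
    [0,-453,-413],
    [0,-453,-413],
    [0,-453,-413],
    [0,-453,-413],
    [0,-453,-413],
    [0,-453,-413],
    [0,-453,-413],
    [0,-453,-413],
    [0,-453,-413],
  ],
  delta_rot=[
    [10,0,0],
    [10,0,0],
    [10,0,0],
    [10,0,0],
    [10,0,0],
    [10,0,0],
    [10,0,0],
    [10,0,0],
    [10,0,0],
    [10,0,0],
    [10,0,0],
    [10,0,0],
  ],
  claw=65,
  newtons=25,
)

```text
time: 1.55
position: [0.4431, -0.0194, 0.215]
orientation: [0.07, 0.704, 0.07, -0.703]
wrist_force: [1.1, -0.1, 0.9]
width: 0.0597
```

```bash
python3 - <<'E'
from h import *
c=camera("wrist");cv2.imwrite("pics/w1.png",c["color"]);print(c["xyz"])
t=camera("top");cv2.imwrite("pics/t2.png",t["color"])
print(plan([.447,-.0095,.1],90+11.8),state()["position"],state()["joint_positions"])
E
```

```text
[ 0.51366147 -0.00454157  0.38603176]
(array([115. ,  -6.3,  -3.7]), array([-0.1, -0.1,  0.1])) [ 0.44447588 -0.01653506  0.2149737 ] [-4.17642246e-02  6.54152681e-02  2.00094080e+00  1.70056385e-03
  1.07350128e+00  1.32330570e+00]
```

View pics/w1.png

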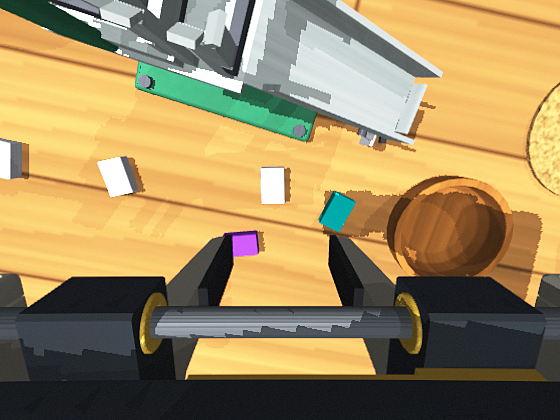

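View pics/t2.png

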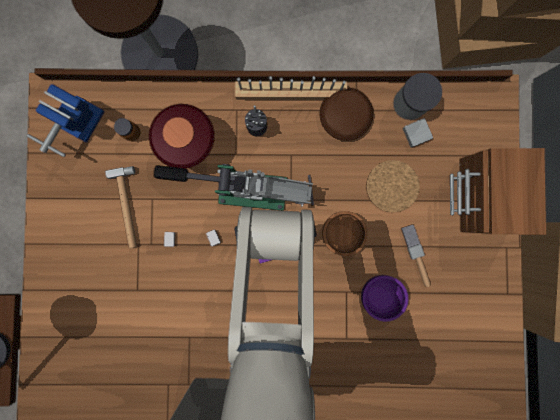

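The wrist view shows blank C at (273,186), blank B at (118,176) and blank A at (8,160), all white. The press foot's edge runs from (137,88) to (318,110). I see no fourth blank in either view.

```bash
cat >> h.py <<'E'
def blank(c,x0,y0,x1,y1,z=.018,th=185,sat=40):
    im=c["color"][y0:y1,x0:x1].astype(int)
    m=((im.min(2)>th)&((im.max(2)-im.min(2))<sat)).astype(np.uint8)
    n,l,s,_=cv2.connectedComponentsWithStats(m); i=1+np.argmax(s[1:,4]); ys,xs=np.where(l==i)
    W=toz(c,np.c_[xs+x0,ys+y0],z)[:,:2]
    return len(xs),W.mean(0).round(4),cv2.minAreaRect(np.float32(W*1000))
E
python3 - <<'E'
from h import *
c=camera("wrist");crop(c,120,40,440,200,2.5,"pics/w1c.png")
print(blank(c,255,160,295,210));print(blank(c,92,150,145,205))
print(blank(c,92,150,145,205,th=225))
E
```

```text
(853, array([ 0.4464, -0.0075]), ((446.0809326171875, -7.405315399169922), (45.15620803833008, 29.57025909423828), 11.729809761047363))
(875, array([0.4176, 0.1886]), ((417.34466552734375, 188.38861083984375), (46.259246826171875, 29.940631866455078), 23.99277114868164))
(862, array([0.4176, 0.1887]), ((417.27496337890625, 188.59027099609375), (45.96189880371094, 29.507709503173828), 23.97144889831543))
```

View pics/w1c.png

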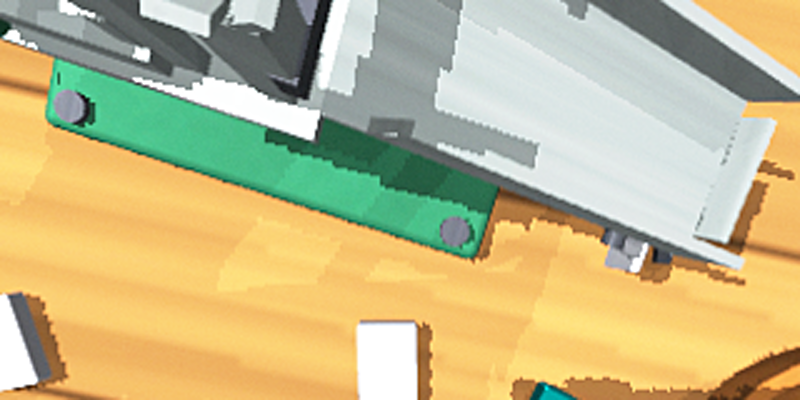

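```bash
python3 - <<'E'
from fitp import *
print(plan([.4463,-.0078,.003],90+11.8))
c=camera("wrist"); f=lambda u,v:(120+u/2.5,40+v/2.5)
a=toz(c,[f(48,118),f(484,248)],.018);print(a, np.linalg.norm(a[0]-a[1]), np.arctan2(*(a[0]-a[1])[:2]))
p=[0.57079205,0.03966631,-0.0981673]
print(T(p,[(-.055,.125,.018),(-.055,-.09,.018)]))
E
```

```text
(array([211.7, -10.2,  -5. ]), array([-0.1, -0. ,  0. ]))
[[ 0.52798933  0.16728939  0.018     ]
 [ 0.51213241 -0.04505553  0.018     ]] 0.21293616465789347 0.07453692758884957
[[ 0.52830806  0.16945503  0.018     ]
 [ 0.50723598 -0.04450985  0.018     ]]
```

jog_arm(
  slide=[
    [100,-9,-3],
    [100,-9,-3],
    [150,-9,-3],
    [190,-9,-3],
    [212,-9,-3],
    [212,-9,-3],
  ],
  delta_rot=[
    [0,0,0],
    [0,0,0],
    [0,0,0],
    [0,0,0],
    [0,0,0],
    [0,0,0],
  ],
)

```text
time: 2.35
position: [0.442, -0.0137, 0.0014]
orientation: [-0.069, -0.702, -0.07, 0.705]
wrist_force: [-0.5, -0.5, -0.2]
width: 0.0598
```

```bash
python3 - <<'E'
from h import *
camera("top");s=state();print(s["position"],plan([.4463,-.0078,.003],90+11.8))
E
```

```text
[ 0.4426729  -0.01375629  0.0019303 ] (array([-1.1, -5.1, -4.7]), array([-0.5,  0.1,  0. ]))
```

jog_arm(
  slide=[
    [-1,-5,-5],
    [-1,-5,-5],
  ],
  delta_rot=[
    [0,0,0],
    [0,0,0],
  ],
)

```text
time: 2.6
position: [0.4485, -0.0068, 0.0039]
orientation: [0.07, 0.704, 0.07, -0.703]
wrist_force: [-1.0, 0.4, 0.8]
width: 0.0598
```

jog_arm(
  slide=[
    [0,0,0],
    [0,0,0],
    [0,0,0],
    [0,0,0],
    [0,0,0],
  ],
  delta_rot=[
    [0,0,0],
    [0,0,0],
    [0,0,0],
    [0,0,0],
    [0,0,0],
  ],
  claw=0,
)

```text
time: 3.1
position: [0.4477, -0.0062, 0.0036]
orientation: [-0.07, -0.704, -0.07, 0.704]
wrist_force: [0.7, -1.1, 2.3]
width: 0.0297
```

```bash
python3 - <<'E'
from h import *
c=camera("wrist");cv2.imwrite("pics/w2.png",c["color"]);s=state();print(s["position"],s["width"])
p=[0.57079205,0.03966631]
print(plan([.500,.0,.33],90-5))
E
```

```text
[ 0.44765398 -0.00618486  0.00364036] 0.029817337753018393
(array([-326.4,    4.3,  -52.5]), array([16.4,  0. , -0. ]))
```

View pics/w2.png

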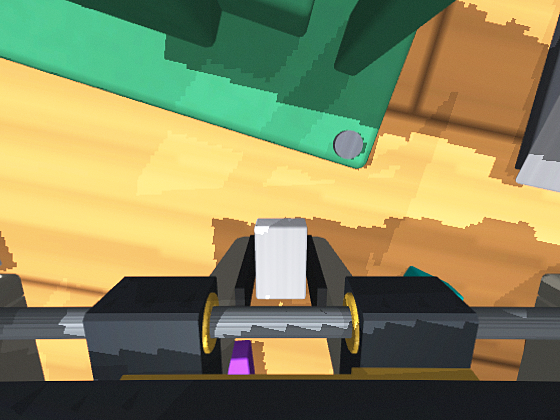

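```bash
python3 - <<'E'
from h import *
c=camera("wrist");print(toz(c,(361,167),.018), toz(c,(348,145),.018))
print(plan([.500,.04,.33],90-4.5))
E
```

```text
[[ 0.50842605 -0.03694015  0.018     ]] [[ 0.51814601 -0.02724572  0.018     ]]
(array([-326.4,  -34.9,  -60.4]), array([15.9, -0. , -0. ]))
```

jog_arm(
  slide=[
    [-50,0,0],
    [-100,0,0],
    [-150,0,0],
    [-200,0,0],
    [-250,0,0],
    [-326,-36,-61],
    [-326,-36,-61],
    [-326,-36,-61],
    [-326,-36,-61],
  ],
  delta_rot=[
    [0,0,0],
    [0,0,0],
    [0,0,0],
    [0,0,0],
    [0,0,0],
    [8,0,0],
    [16,0,0],
    [16,0,0],
    [16,0,0],
  ],
)

```text
time: 4.1
position: [0.5007, 0.0416, 0.3297]
orientation: [-0.027, 0.707, -0.027, -0.706]
wrist_force: [-0.1, -0.3, -1.6]
width: 0.0302
```

```bash
python3 - <<'E'
from h import *
c=camera("wrist");cv2.imwrite("pics/w3.png",cv2.resize(c["color"],None,fx=1.42,fy=1.42,interpolation=cv2.INTER_CUBIC));s=state();print(s["position"],s["width"])
E
```

```text
[0.49942263 0.04111296 0.32838733] 0.029556108693571552
```

View pics/w3.png

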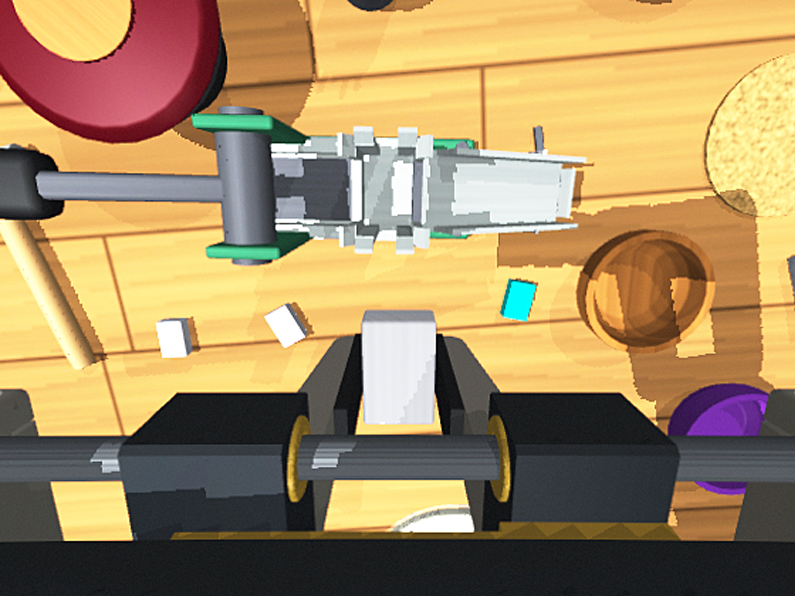

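```bash
python3 - <<'E'
from fitp import *
c=camera("wrist");crop(c,190,70,320,190,6,"pics/w3c.png")
im=cv2.imread("pics/w3c.png")
E
```

```text
(no output)
```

View pics/w3c.png

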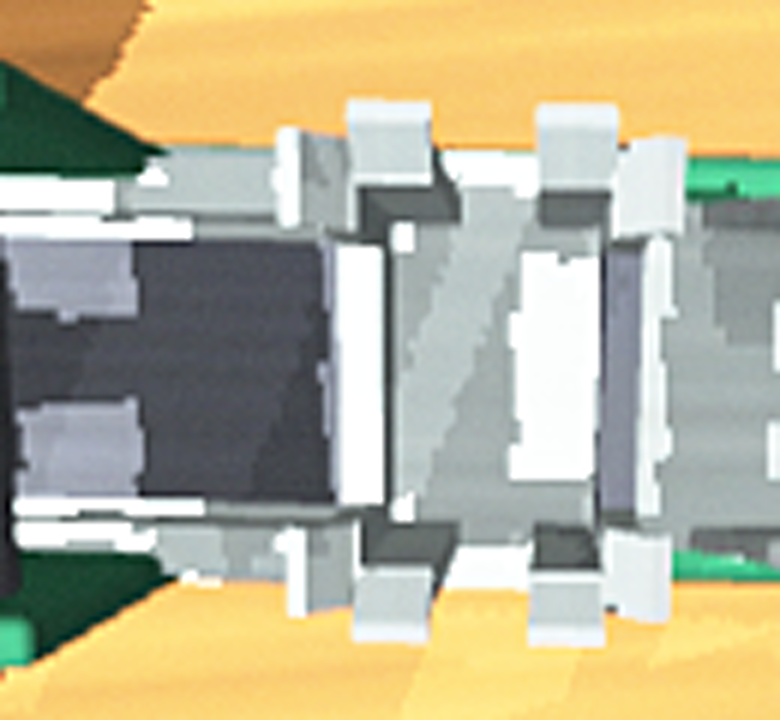

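```bash
python3 - <<'E'
from fitp import *
c=camera("wrist");f=lambda u,v:(190+u/6-.4,70+v/6-.4)
print(c["xyz"])
for z,pts in ((.269,[(347,100),(619,105),(352,641),(604,645),(277,128),(685,138),(290,614),(668,618)]),(.261,[(362,190),(607,193),(360,568),(601,570)])):
    W=toz(c,[f(*p) for p in pts],z);print((W*1000).round(1)[:,:2].tolist(),(W.mean(0)*1000).round(1))
E
```

```text
[0.57135218 0.03584971 0.49858622]
[[603.3, 57.4], [600.2, 24.6], [537.7, 63.9], [534.6, 31.0], [600.9, 66.2], [595.8, 16.8], [541.9, 71.6], [537.5, 22.4]] [569.   44.2 269. ]
[[593.8, 57.4], [591.0, 26.4], [546.3, 62.8], [543.5, 30.5]] [568.6  44.3 261. ]
```

```bash
python3 - <<'E'
from fitp import *
c=camera("wrist");s=state();crop(c,240,200,320,310,6,"pics/w3d.png")
Rt=q2R(s["orientation"])
for z in (0,.0005): pass
pts=np.float64([(362,310),(435,311),(437,422),(361,420)])/1.42
W=toz(c,pts,s["position"][2]+.0145)
print(((W-s["position"])@Rt*1000).round(1))
E
```

```text
[[-14.6 -15.  -24.8]
 [-14.6  13.6 -24.4]
 [-14.4  15.5  24.5]
 [-14.4 -16.5  23.6]]
```

View pics/w3d.png

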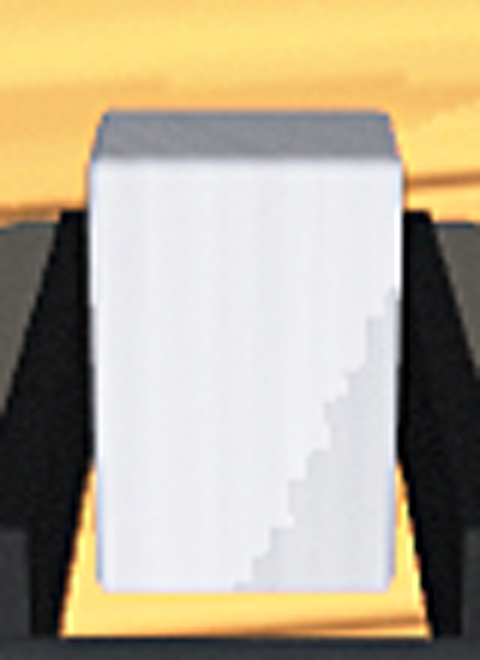

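```bash
python3 - <<'E'
from fitp import *
c=camera("wrist");s=state();Rt=q2R(s["orientation"])
print(q2R(c["orientation"]).round(3))
f=lambda u,v:(240+u/6-.4,200+v/6-.4)
for h in (.0145,.010,.018):
  W=toz(c,[f(*p) for p in [(90,158),(402,158),(392,590),(97,590)]],s["position"][2]+h)
  print(h,((W-s["position"])@Rt*1000).round(1))
E
```

```text
[[-0.08   0.963  0.258]
 [-0.997 -0.077 -0.021]
 [-0.    -0.259  0.966]]
0.0145 [[-14.6 -15.2 -20.3]
 [-14.5  13.9 -20.2]
 [-14.4  13.9  25.1]
 [-14.4 -15.5  25.1]]
0.01 [[-10.1 -15.6 -18.8]
 [-10.   14.3 -18.8]
 [ -9.9  14.4  27.9]
 [ -9.9 -15.9  27.9]]
0.018 [[-18.1 -14.8 -21.4]
 [-18.   13.6 -21.4]
 [-17.9  13.6  22.9]
 [-17.9 -15.1  22.9]]
```

```bash
cat >> h.py <<'E'
def mstate(n=6):
    ps=[];qs=[]
    for _ in range(n):
        camera("wrist");s=state();ps.append(s["position"]);q=s["orientation"];qs.append(q*np.sign(q[1]))
    s["spread"]=np.std(ps,0)*1000
    s["position"]=np.mean(ps,0);q=np.mean(qs,0);s["orientation"]=q/np.linalg.norm(q);return s
E
python3 - <<'E'
from fitp import *
s=mstate();print(s["position"],s["spread"]);Rt=q2R(s["orientation"]);print(Rt.round(3))
tgt=np.array([.569,.0442,.305])-Rt@np.array([0,-.0007,.002]);print(tgt)
print(plan(tgt,84.3,s))
E
```

```text
[0.49986755 0.04084977 0.32898314] [0.29439036 0.12984956 0.34324029]
[[-0.001 -0.08  -0.997]
 [-0.    -0.997  0.08 ]
 [-1.     0.     0.001]]
[0.57093756 0.04334218 0.30499801]
(array([ 23.9,  -8.2, -70.7]), array([ 1.1,  0.1, -0. ]))
```

jog_arm(
  slide=[
    [0,-8,-40],
    [24,-8,-71],
    [24,-8,-71],
    [24,-8,-71],
  ],
  delta_rot=[
    [1,0,0],
    [1,0,0],
    [1,0,0],
    [1,0,0],
  ],
)

```text
time: 5.05
position: [0.5714, 0.0434, 0.3046]
orientation: [0.034, -0.705, 0.035, 0.707]
wrist_force: [-1.1, -0.4, -0.2]
width: 0.0298
```

```bash
python3 - <<'E'
from fitp import *
s=mstate();print(s["position"],s["spread"]);Rt=q2R(s["orientation"])
tgt=np.array([.569,.0442,.230])-Rt@np.array([0,-.0007,.002]);print(tgt)
print(plan(tgt,84.3,s))
c=camera("wrist");crop(c,180,180,380,320,4,"pics/w4.png")
c=camera("scene");crop(c,230,130,390,290,3.7,"pics/s4.png")
E
```

```text
[0.57136155 0.04352481 0.30629025] [0.10738965 0.03425253 0.41274866]
[0.57092246 0.04330886 0.23000106]
(array([76.3,  0.3,  0.5]), array([ 0.1, -0. ,  0. ]))
```

View pics/w4.png

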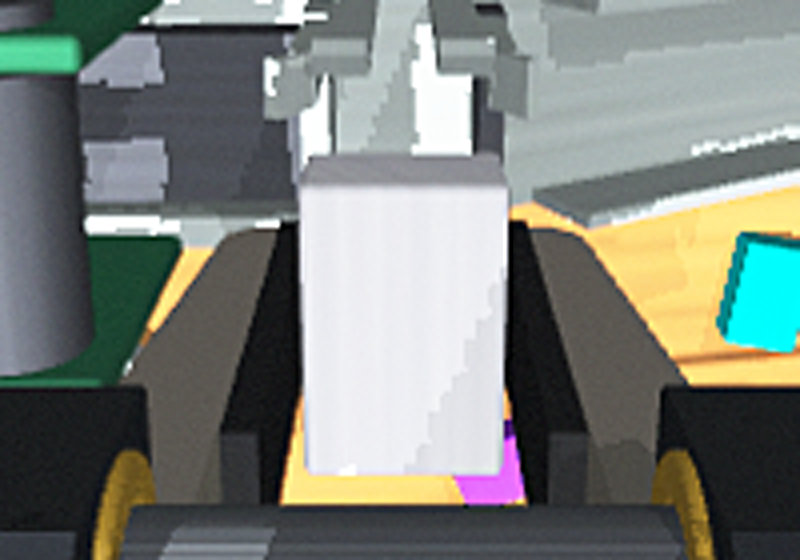

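View pics/s4.png

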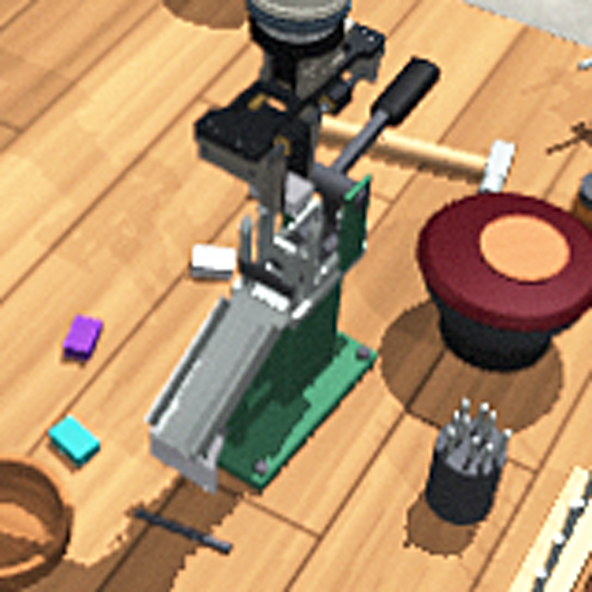

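The held blank at (400,330) in the crop lines up with the magazine posts above it, so I'll lower it.

jog_arm(
  slide=[
    [20,0,0],
    [35,0,0],
    [40,0,0],
    [45,0,0],
  ],
  delta_rot=[
    [0,0,0],
    [0,0,0],
    [0,0,0],
    [0,0,0],
  ],
)

```text
time: 5.85
position: [0.5718, 0.0435, 0.2607]
orientation: [-0.034, 0.706, -0.034, -0.706]
wrist_force: [0.4, -0.3, -0.4]
width: 0.0295
```

jog_arm(
  slide=[
    [8,0,0],
    [16,0,0],
    [24,0,0],
    [30,0,0],
    [30,0,0],
  ],
  delta_rot=[
    [0,0,0],
    [0,0,0],
    [0,0,0],
    [0,0,0],
    [0,0,0],
  ],
)

```text
time: 6.35
position: [0.5712, 0.0435, 0.2295]
orientation: [0.034, -0.706, 0.035, 0.707]
wrist_force: [-0.4, 0.5, -0.5]
width: 0.0298
```

jog_arm(
  slide=[
    [0,0,0],
    [0,0,0],
    [0,0,0],
    [-20,0,0],
    [-60,0,0],
    [-100,0,0],
    [-100,0,0],
  ],
  delta_rot=[
    [0,0,0],
    [0,0,0],
    [0,0,0],
    [0,0,0],
    [0,0,0],
    [0,0,0],
    [0,0,0],
  ],
  claw=45,
)

```text
time: 7.05
position: [0.5745, 0.0437, 0.3367]
orientation: [-0.035, 0.71, -0.034, -0.703]
wrist_force: [0.6, -0.8, 0.0]
width: 0.0413
```

```bash
python3 - <<'E'
from fitp import *
s=mstate(3);print(s["position"],s["width"])
print(plan([.40,.188,.24],90+24,s))
c=camera("wrist");cv2.imwrite("pics/w5.png",c["color"])
c=camera("scene");crop(c,230,130,390,290,3.7,"pics/s5.png")
E
```

```text
[0.57235839 0.04354668 0.33183162] 0.04152386222226545
(array([  91.4, -126.9,  185.8]), array([-29.6,  -0.2,  -0. ]))
```

View pics/s5.png

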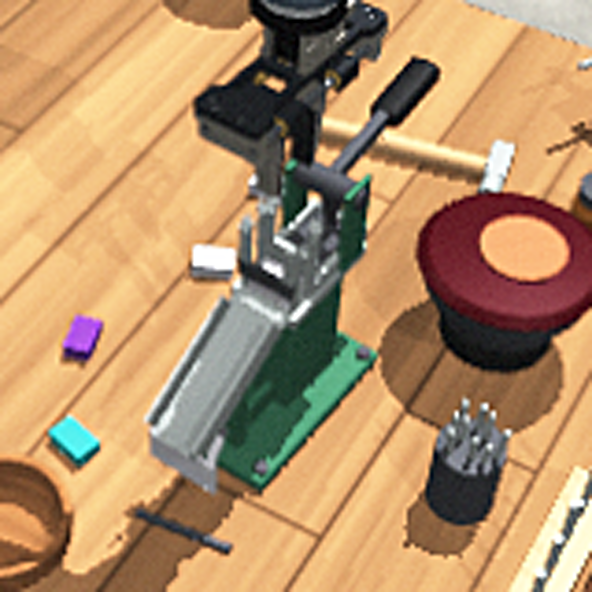

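```bash
python3 - <<'E'
from fitp import *
s=mstate(2)
print(s["position"],plan([.4175,.1883,.10],90+24,s),q2R(s["orientation"]).round(2).tolist())
E
```

```text
[0.57109253 0.04344299 0.32912518] (array([ 229.5, -129.3,  166.4]), array([-29.6,   0.1,   0. ])) [[-0.0, -0.1, -1.0], [-0.0, -1.0, 0.1], [-1.0, 0.0, 0.0]]
```

jog_arm(
  slide=[
    [0,0,50],
    [0,-20,90],
    [0,-60,130],
    [10,-100,166],
    [60,-129,166],
    [110,-129,166],
    [160,-129,166],
    [210,-129,166],
    [229,-129,166],
    [229,-129,166],
  ],
  delta_rot=[
    [0,0,0],
    [-8,0,0],
    [-16,0,0],
    [-24,0,0],
    [-29.6,0,0],
    [-29.6,0,0],
    [-29.6,0,0],
    [-29.6,0,0],
    [-29.6,0,0],
    [-29.6,0,0],
  ],
  claw=65,
)

```text
time: 8.4
position: [0.4156, 0.1866, 0.0976]
orientation: [-0.148, -0.689, -0.147, 0.695]
wrist_force: [-0.2, 0.3, 0.5]
width: 0.0592
```

```bash
python3 - <<'E'
from fitp import *
s=mstate(3);print(s["position"])
c=camera("wrist");cv2.imwrite("pics/w6.png",c["color"])
print(blank(c,230,150,330,290))
E
```

```text
[0.41874229 0.18786442 0.10142412]
(1573, array([0.4181, 0.1889]), ((417.5799560546875, 188.52772521972656), (45.29557418823242, 29.452072143554688), 23.980693817138672))
```

View pics/w6.png

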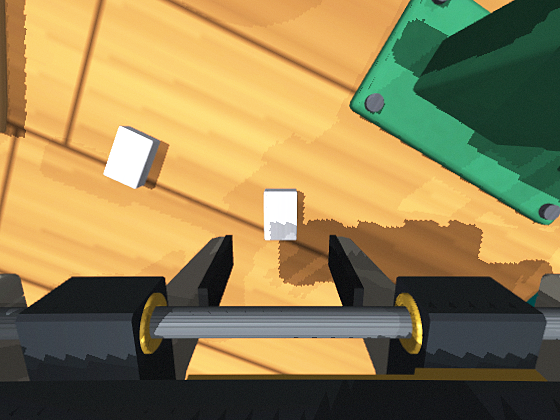

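```bash
python3 - <<'E'
from fitp import *
s=mstate(4);print(s["position"],plan([.418,.1886,.0035],90+24,s))
c=camera("wrist");print(blank(c,95,118,165,195))
E
```

```text
[0.42032864 0.1885148  0.10323052] (array([99.7, -1. ,  2.4]), array([ 0. , -0.2,  0. ]))
(1878, array([0.4122, 0.3294]), ((411.667236328125, 329.21868896484375), (29.603036880493164, 46.11674499511719), 88.10169219970703))
```

jog_arm(
  slide=[
    [40,-1,2],
    [75,-1,2],
    [99,-1,2],
    [99,-1,2],
    [99,-1,2],
  ],
  delta_rot=[
    [0,0,0],
    [0,0,0],
    [0,0,0],
    [0,0,0],
    [0,0,0],
  ],
)

```text
time: 9.35
position: [0.4172, 0.1883, 0.0026]
orientation: [0.147, 0.692, 0.147, -0.692]
wrist_force: [-0.3, 0.1, -0.4]
width: 0.0597
```

```bash
python3 - <<'E'
from fitp import *
s=mstate(4);print(s["position"],s["spread"],plan([.418,.1886,.0035],90+24,s))
E
```

```text
[0.41708876 0.1882166  0.002965  ] [0.02028879 0.00461311 0.07973801] (array([-0.5,  0. , -1. ]), array([ 0., -0.,  0.]))
```

Good. I'll grip, lift straight up, then go to the magazine hover point.

jog_arm(
  slide=[
    [0,0,-1],
    [0,0,-1],
    [0,0,-1],
    [0,0,-1],
    [0,0,-1],
    [-50,0,-1],
    [-100,0,-1],
    [-150,0,-1],
    [-200,0,-1],
    [-250,0,-1],
    [-300,0,-1],
    [-302,0,-1],
  ],
  delta_rot=[
    [0,0,0],
    [0,0,0],
    [0,0,0],
    [0,0,0],
    [0,0,0],
    [0,0,0],
    [0,0,0],
    [0,0,0],
    [0,0,0],
    [0,0,0],
    [0,0,0],
    [0,0,0],
  ],
  claw=0,
)

```text
time: 10.75
position: [0.4206, 0.1898, 0.311]
orientation: [0.146, 0.695, 0.148, -0.688]
wrist_force: [1.0, 0.1, -0.7]
width: 0.0296
```

```bash
python3 - <<'E'
from fitp import *
s=mstate(4);print(s["position"],s["width"],plan([.5708,.0433,.305],84.3,s))
E
```

```text
[0.41789951 0.18861081 0.30497187] 0.029865570308963266 (array([ 1.00e-01,  1.95e+02, -8.05e+01]), array([29.7, -0.1,  0. ]))
```

jog_arm(
  slide=[
    [-10,50,0],
    [-10,100,0],
    [-10,150,-10],
    [-10,180,-40],
    [0,195,-80],
    [0,195,-80],
    [0,195,-80],
    [0,195,-80],
  ],
  delta_rot=[
    [8,0,0],
    [16,0,0],
    [24,0,0],
    [29.7,0,0],
    [29.7,0,0],
    [29.7,0,0],
    [29.7,0,0],
    [29.7,0,0],
  ],
)

```text
time: 11.75
position: [0.5689, 0.0431, 0.3031]
orientation: [0.035, -0.705, 0.035, 0.707]
wrist_force: [0.2, 0.4, -1.3]
width: 0.0299
```

```bash
python3 - <<'E'
from fitp import *
s=mstate(5);Rt=q2R(s["orientation"]);print(s["position"],s["spread"],s["width"])
c=camera("wrist");crop(c,180,180,380,320,4,"pics/w7.png")
n,W,rc=blank(c,240,200,330,310,z=s["position"][2]+.0145,th=165);print(n,rc,((np.r_[rc[0],1]/1000-s["position"])@Rt*1000).round(1))
print(plan([.5709,.0433,.230],84.3,s))
E
```

```text
[0.5693853  0.04326223 0.30463504] [0.26418428 0.0213031  0.4511394 ] 0.029755000452903045
3783 ((568.5535888671875, 48.113807678222656), (37.91469192504883, 45.9904899597168), 84.3293228149414) [303.6  -4.8   1.2]
(array([74.6, -0.2, -1.5]), array([ 0.1,  0. , -0. ]))
```

View pics/w7.png

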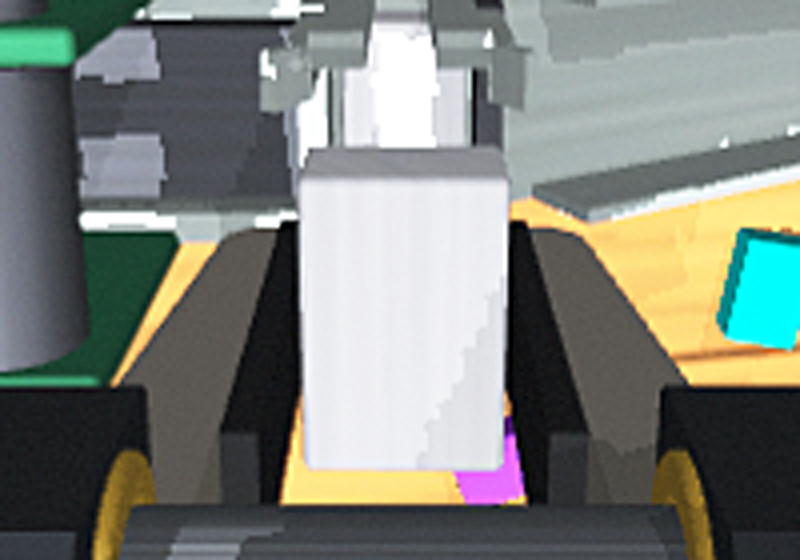

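The held blank is centred at (403,320) and blank 1 shows inside the bore. Lowering it now.

jog_arm(
  slide=[
    [25,0,-1],
    [40,0,-1],
    [48,0,-1],
    [56,0,-1],
    [64,0,-1],
    [75,0,-1],
    [75,0,-1],
  ],
  delta_rot=[
    [0,0,0],
    [0,0,0],
    [0,0,0],
    [0,0,0],
    [0,0,0],
    [0,0,0],
    [0,0,0],
  ],
)

```text
time: 12.75
position: [0.5704, 0.0428, 0.2281]
orientation: [0.035, -0.706, 0.035, 0.707]
wrist_force: [0.3, -0.5, -1.1]
width: 0.0301
```

jog_arm(
  slide=[
    [0,0,0],
    [0,0,0],
    [0,0,0],
    [-20,0,0],
    [-60,0,0],
    [-100,0,0],
    [-100,0,0],
  ],
  delta_rot=[
    [0,0,0],
    [0,0,0],
    [0,0,0],
    [0,0,0],
    [0,0,0],
    [0,0,0],
    [0,0,0],
  ],
  claw=45,
)

```text
time: 13.45
position: [0.574, 0.0431, 0.3358]
orientation: [-0.035, 0.71, -0.035, -0.703]
wrist_force: [-0.3, 0.5, 0.2]
width: 0.0413
```

```bash
python3 - <<'E'
from fitp import *
s=mstate(4);print(s["position"],s["wrist_force"])
t=camera("top");print(blank(t,140,210,230,270,th=135,sat=45))
c=camera("wrist");cv2.imwrite("pics/w8.png",c["color"])
print(plan([.412,.3288,.10],90-1.5,s))
E
```

```text
[0.5715251  0.0429198  0.33028938] [ 0.95267702  0.21505008 -0.08843657]
(736, array([0.4095, 0.2372]), ((411.2289123535156, 236.13047790527344), (189.2251434326172, 38.434940338134766), 1.0304908752441406))
(array([ 230.1, -268.6,  187.4]), array([-4.2, -0.1,  0. ]))
```

View pics/w8.png

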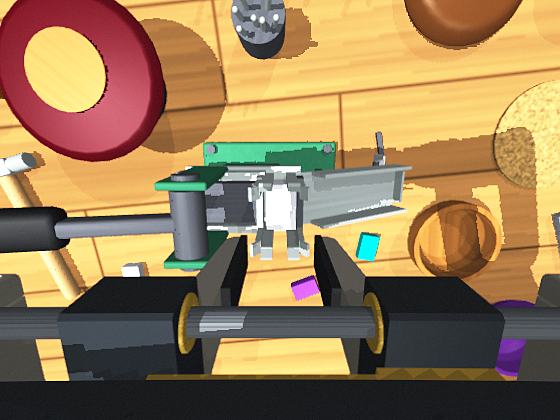

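jog_arm(
  slide=[
    [0,0,50],
    [0,-20,95],
    [0,-60,130],
    [10,-100,165],
    [20,-145,187],
    [40,-190,187],
    [80,-220,187],
    [120,-250,187],
    [170,-269,187],
    [220,-269,187],
    [230,-269,187],
    [230,-269,187],
  ],
  delta_rot=[
    [0,0,0],
    [-4,0,0],
    [-4,0,0],
    [-4,0,0],
    [-4,0,0],
    [-4,0,0],
    [-4,0,0],
    [-4,0,0],
    [-4,0,0],
    [-4,0,0],
    [-4,0,0],
    [-4,0,0],
  ],
  claw=65,
)

```text
time: 14.95
position: [0.4092, 0.3273, 0.0957]
orientation: [0.008, -0.705, 0.012, 0.709]
wrist_force: [-0.5, 0.1, -0.2]
width: 0.0599
```

```bash
python3 - <<'E'
from fitp import *
s=mstate(4);print(s["position"])
c=camera("wrist");cv2.imwrite("pics/w9.png",c["color"])
b=blank(c,230,150,330,290);print(b)
print(plan([b[2][0][0]/1000,b[2][0][1]/1000,.0035],90-1.5,s))
E
```

```text
[0.41177198 0.32901051 0.09967728]
(1549, array([0.4121, 0.3294]), ((411.65252685546875, 329.1751708984375), (28.711048126220703, 45.05379104614258), 87.55232238769531))
(array([96.2, -0.2,  0.1]), array([-0.2,  0. , -0. ]))
```

View pics/w9.png

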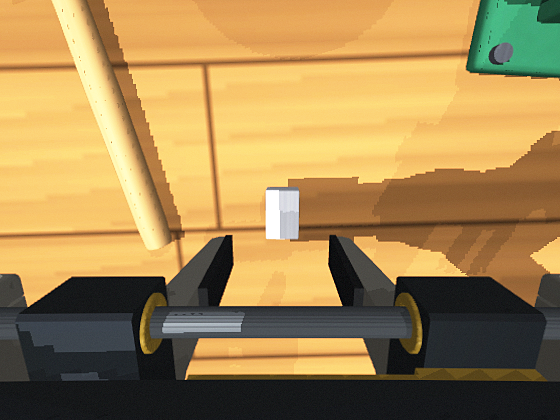

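```bash
python3 - <<'E'
from fitp import *
c=camera("wrist");print(toz(c,[(160,245),(172,238)],.012))
s=mstate(2);print(plan([.4119,.3293,.0035],88,s))
E
```

```text
[[0.38357307 0.44557769 0.012     ]
 [0.39024256 0.43339168 0.012     ]]
(array([97.4,  0.4,  0.8]), array([ 0.3, -0.1,  0.1]))
```

jog_arm(
  slide=[
    [40,0,0],
    [75,0,0],
    [97,0,0],
    [97,0,0],
    [97,0,0],
  ],
  delta_rot=[
    [0,0,0],
    [0,0,0],
    [0,0,0],
    [0,0,0],
    [0,0,0],
  ],
)

```text
time: 15.85
position: [0.4122, 0.3293, 0.0028]
orientation: [-0.011, 0.707, -0.01, -0.707]
wrist_force: [-0.2, 0.8, -0.1]
width: 0.0598
```

jog_arm(
  slide=[
    [0,0,0],
    [0,0,0],
    [0,0,0],
    [0,0,0],
    [0,0,0],
    [-50,0,0],
    [-100,0,0],
    [-150,0,0],
    [-200,0,0],
    [-250,0,0],
    [-300,0,0],
    [-302,0,0],
  ],
  delta_rot=[
    [0,0,0],
    [0,0,0],
    [0,0,0],
    [0,0,0],
    [0,0,0],
    [0,0,0],
    [0,0,0],
    [0,0,0],
    [0,0,0],
    [0,0,0],
    [0,0,0],
    [0,0,0],
  ],
  claw=0,
)

```text
time: 17.05
position: [0.4142, 0.331, 0.3115]
orientation: [-0.013, 0.71, -0.008, -0.704]
wrist_force: [-0.2, 0.5, -0.6]
width: 0.0297
```

```bash
python3 - <<'E'
from fitp import *
s=mstate(4);print(s["position"],s["width"],plan([.5705,.0433,.305],84.3,s))
c=camera("wrist");crop(c,180,180,380,320,4,"pics/w10.png")
E
```

```text
[0.41195888 0.32922509 0.3052652 ] 0.029761867397712916 (array([ 2.000e-01,  2.811e+02, -1.669e+02]), array([ 4. , -0.1,  0.1]))
```

View pics/w10.png

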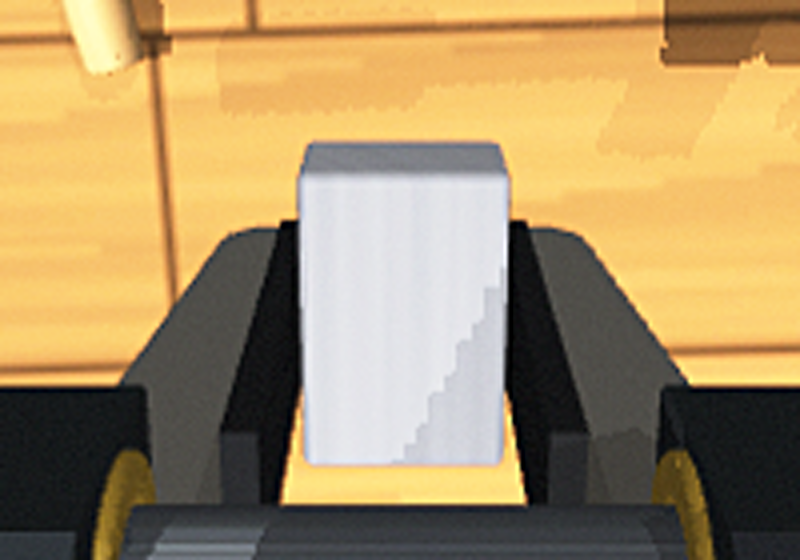

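jog_arm(
  slide=[
    [-10,50,0],
    [-10,100,0],
    [-10,150,0],
    [-10,200,0],
    [-10,245,-20],
    [-10,270,-60],
    [-10,281,-105],
    [-10,281,-150],
    [0,281,-166],
    [0,281,-166],
    [0,281,-166],
  ],
  delta_rot=[
    [4,0,0],
    [4,0,0],
    [4,0,0],
    [4,0,0],
    [4,0,0],
    [4,0,0],
    [4,0,0],
    [4,0,0],
    [4,0,0],
    [4,0,0],
    [4,0,0],
  ],
)

```text
time: 18.4
position: [0.5681, 0.0433, 0.3026]
orientation: [0.035, -0.705, 0.035, 0.708]
wrist_force: [-0.9, -0.6, -0.2]
width: 0.0298
```

```bash
python3 - <<'E'
from fitp import *
s=mstate(5);print(s["position"],s["spread"],s["width"])
c=camera("wrist");crop(c,180,180,380,320,4,"pics/w11.png")
print(plan([.5701,.0433,.231],84.3,s))
E
```

```text
[0.56841063 0.04353061 0.30450079] [0.27322644 0.06015531 0.60510409] 0.03004237746137701
(array([73.5,  0.1, -1.8]), array([ 0.,  0., -0.]))
```

View pics/w11.png

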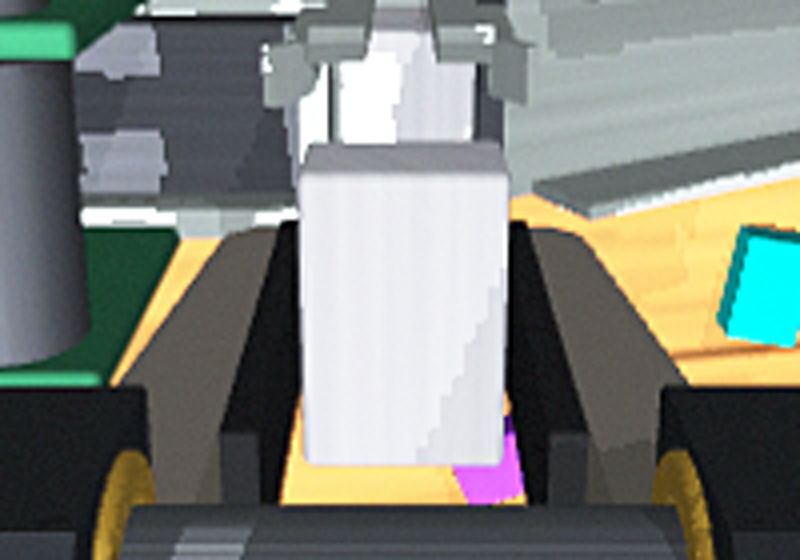

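jog_arm(
  slide=[
    [25,0,-1.5],
    [40,0,-1.5],
    [48,0,-1.5],
    [56,0,-1.5],
    [64,0,-1.5],
    [72,0,-1.5],
    [72,0,-1.5],
  ],
  delta_rot=[
    [0,0,0],
    [0,0,0],
    [0,0,0],
    [0,0,0],
    [0,0,0],
    [0,0,0],
    [0,0,0],
  ],
)

```text
time: 19.4
position: [0.5704, 0.0432, 0.2316]
orientation: [0.035, -0.706, 0.035, 0.707]
wrist_force: [-0.5, -0.4, -1.0]
width: 0.0299
```

jog_arm(
  slide=[
    [0,0,0],
    [0,0,0],
    [0,0,0],
    [-20,0,0],
    [-60,0,0],
    [-110,0,0],
    [-150,0,0],
    [-170,0,30],
    [-170,0,70],
    [-170,0,70],
  ],
  delta_rot=[
    [0,0,0],
    [0,0,0],
    [0,0,0],
    [0,0,0],
    [0,0,0],
    [0,0,0],
    [0,0,0],
    [0,0,0],
    [0,0,0],
    [0,0,0],
  ],
  claw=45,
)

```text
time: 20.4
position: [0.4984, 0.0503, 0.4042]
orientation: [-0.035, 0.707, -0.035, -0.706]
wrist_force: [0.7, -0.4, -1.0]
width: 0.0412
```

```bash
python3 - <<'E'
from fitp import *
s=mstate(4);print(s["position"],s["wrist_force"])
c=camera("wrist");cv2.imwrite("pics/w12.png",cv2.resize(c["color"],None,fx=1.42,fy=1.42))
t=camera("top");crop(t,140,130,420,280,2.8,"pics/t12.png")
E
```

```text
[0.50130314 0.05016462 0.40315884] [0.42988684 0.13393138 0.15241592]
```

View pics/w12.png

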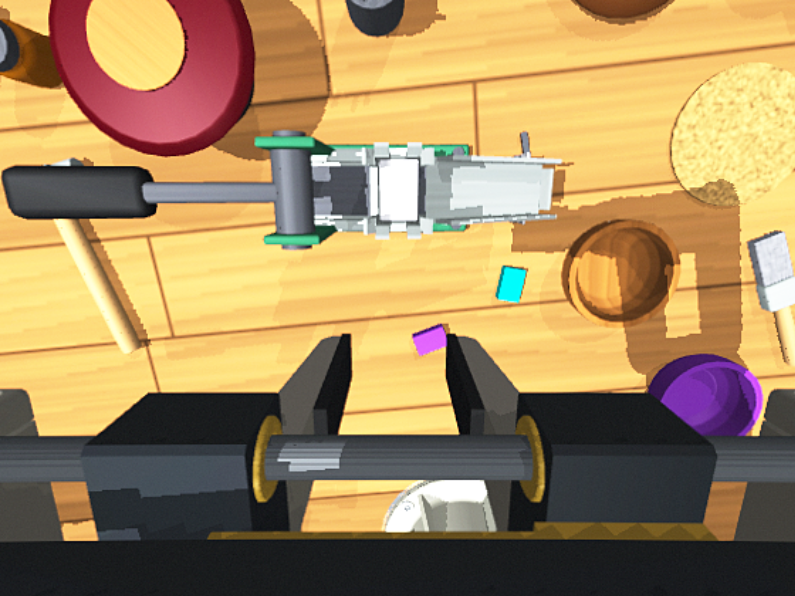

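View pics/t12.png

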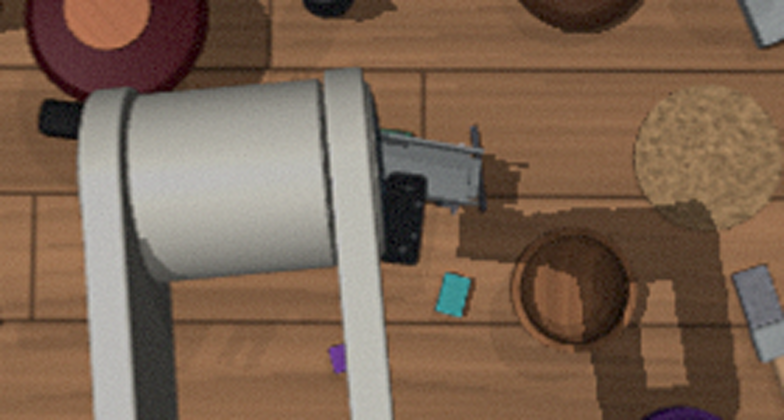

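All three blanks are in the magazine and none are left on the bench. The bowl is at (623,273) and the grip runs from (5,190) to (150,192). Next I'll locate the grip.

```bash
python3 - <<'E'
from fitp import *
c=camera("wrist");p=[.569,.0442,-.1]
pts=np.float64([(5,168),(3,200),(150,178),(152,212)])/1.42
print(toz(c,pts,.295), T(p,[(0,.2134,.295),(0,.171,.29),(0,.256,.30)]))
s=mstate(3);g=T(p,[(0,.205,.32)])[0];print(plan(g,84.3,s))
E
```

```text
[[0.60814654 0.28963635 0.295     ]
 [0.5891687  0.29766954 0.295     ]
 [0.59368289 0.20109101 0.295     ]
 [0.57267689 0.20524125 0.295     ]] [[0.59030445 0.25653389 0.295     ]
 [0.58607151 0.21434571 0.29      ]
 [0.59455735 0.29892107 0.3       ]]
(array([  82. , -205.9,  -67.7]), array([ 0.,  0., -0.]))
```

jog_arm(
  slide=[
    [0,-50,0],
    [0,-100,-10],
    [0,-150,-40],
    [0,-190,-68],
    [0,-206,-68],
    [40,-206,-68],
    [70,-206,-68],
    [70,-206,-68],
    [70,-206,-68],
  ],
  delta_rot=[
    [0,0,0],
    [0,0,0],
    [0,0,0],
    [0,0,0],
    [0,0,0],
    [0,0,0],
    [0,0,0],
    [0,0,0],
    [0,0,0],
  ],
  claw=0,
)

```text
time: 21.8
position: [0.5895, 0.2483, 0.3329]
orientation: [0.035, -0.706, 0.035, 0.706]
wrist_force: [-1.0, -0.3, 0.5]
width: 0.0005
```

```bash
python3 - <<'E'
from fitp import *
s=mstate(3);print(s["position"],s["wrist_force"],s["width"])
c=camera("wrist");cv2.imwrite("pics/w13.png",c["color"])
c=camera("scene");crop(c,230,100,410,260,4,"pics/s13.png")
E
```

```text
[0.59026619 0.24854625 0.33457007] [ 1.03927076 -0.52042003 -0.12740075] 0.0002927805074988215
```

View pics/w13.png

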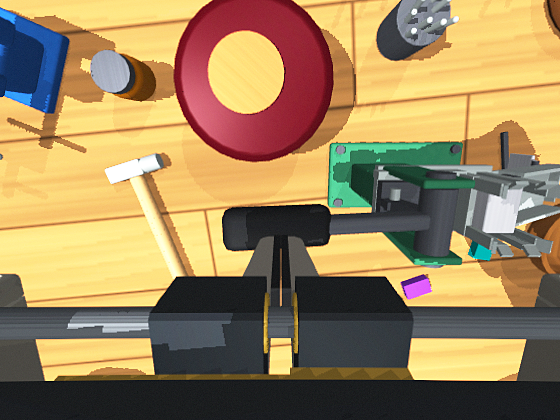

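View pics/s13.png

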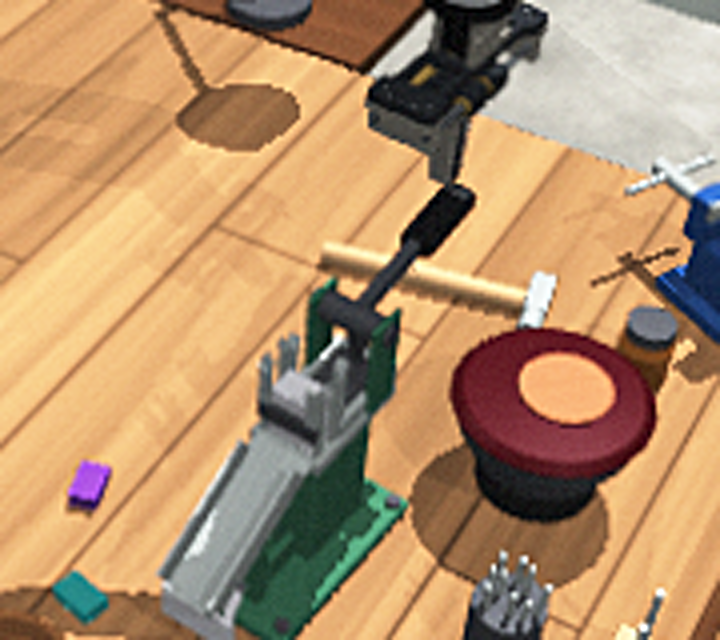

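jog_arm(
  slide=[
    [20,0,0],
    [35,0,0],
    [45,0,0],
    [55,0,0],
    [65,0,0],
    [75,0,0],
    [75,0,0],
  ],
  delta_rot=[
    [0,0,0],
    [0,0,0],
    [0,0,0],
    [0,0,0],
    [0,0,0],
    [0,0,0],
    [0,0,0],
  ],
)

```text
time: 22.75
position: [0.59, 0.2503, 0.2583]
orientation: [-0.036, 0.707, -0.034, -0.706]
wrist_force: [-1.5, 7.2, 9.6]
width: 0.0006
```

jog_arm(
  slide=[
    [8,0,0],
    [16,0,0],
    [24,0,0],
    [30,0,0],
    [34,0,0],
    [34,0,0],
  ],
  delta_rot=[
    [0,0,0],
    [0,0,0],
    [0,0,0],
    [0,0,0],
    [0,0,0],
    [0,0,0],
  ],
)

```text
time: 23.35
position: [0.5905, 0.248, 0.2257]
orientation: [-0.035, 0.707, -0.035, -0.705]
wrist_force: [-2.4, -4.1, 15.6]
width: 0.0005
```

jog_arm(
  slide=[
    [3,0,0],
    [5,0,0],
    [7,0,0],
    [7,0,0],
  ],
  delta_rot=[
    [0,0,0],
    [0,0,0],
    [0,0,0],
    [0,0,0],
  ],
)

```text
time: 23.75
position: [0.5909, 0.2481, 0.2193]
orientation: [-0.035, 0.708, -0.035, -0.705]
wrist_force: [-2.4, -3.2, 17.9]
width: 0.0007
```

```bash
python3 - <<'E'
from fitp import *
s=mstate(2);print(s["position"],s["wrist_force"],s["width"])
c=camera("scene");crop(c,230,100,410,260,4,"pics/s14.png")
E
```

```text
[0.59091384 0.24821134 0.21942448] [-1.44388487 -3.15804277 18.50522773] 0.0005777735150880856
```

View pics/s14.png

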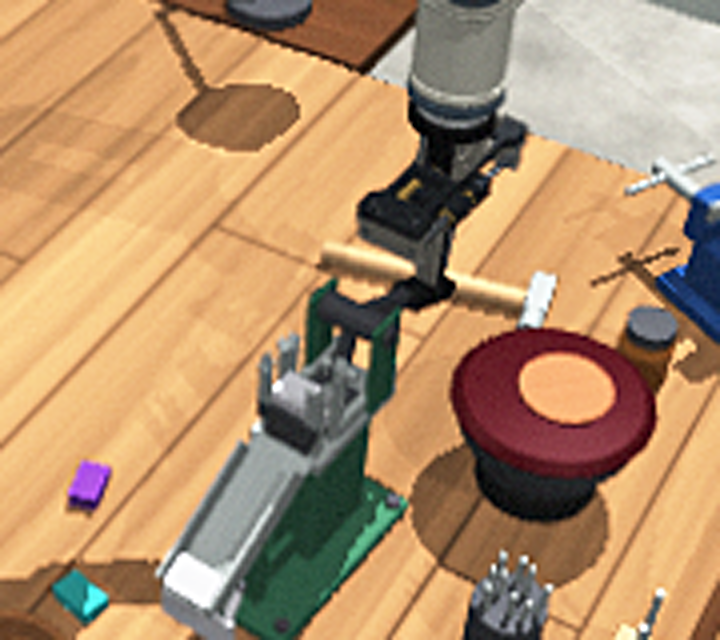

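The first blank is already at the chute's stop at about (205,585). I'll confirm the hard stop before letting the lever up.

jog_arm(
  slide=[
    [3,0,0],
    [5,0,0],
    [5,0,0],
    [5,0,0],
  ],
  delta_rot=[
    [0,0,0],
    [0,0,0],
    [0,0,0],
    [0,0,0],
  ],
)

```text
time: 24.3
position: [0.5912, 0.2484, 0.2148]
orientation: [-0.035, 0.708, -0.035, -0.705]
wrist_force: [-1.4, -3.6, 18.7]
width: 0.0005
```

jog_arm(
  slide=[
    [3,0,0],
    [5,0,0],
    [5,0,0],
    [5,0,0],
  ],
  delta_rot=[
    [0,0,0],
    [0,0,0],
    [0,0,0],
    [0,0,0],
  ],
)

```text
time: 24.7
position: [0.5918, 0.2489, 0.2136]
orientation: [-0.036, 0.709, -0.034, -0.704]
wrist_force: [-9.3, -6.1, 43.9]
width: 0.0006
```

That is the hard stop, at a TCP height of about 0.214. Releasing fully now.

jog_arm(
  slide=[
    [-20,0,0],
    [-50,0,0],
    [-80,0,0],
    [-105,0,0],
    [-120,0,0],
    [-120,0,0],
    [-120,0,0],
    [-120,0,0],
  ],
  delta_rot=[
    [0,0,0],
    [0,0,0],
    [0,0,0],
    [0,0,0],
    [0,0,0],
    [0,0,0],
    [0,0,0],
    [0,0,0],
  ],
)

```text
time: 25.5
position: [0.5887, 0.248, 0.3246]
orientation: [0.035, -0.705, 0.035, 0.707]
wrist_force: [0.3, 1.0, -0.3]
width: 0.0002
```

```bash
python3 - <<'E'
from fitp import *
s=mstate(3);print(s["position"],s["wrist_force"],s["width"])
c=camera("scene");crop(c,230,100,410,260,4,"pics/s15.png")
E
```

```text
[0.58883286 0.24811956 0.32496025] [-0.16570095 -0.0263386   0.70511724] 0.00046333862572929454
```

View pics/s15.png

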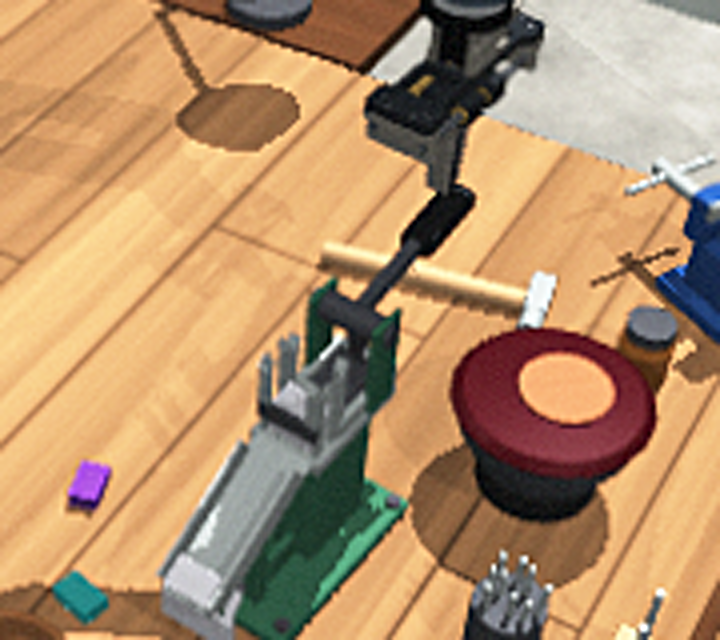

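jog_arm(
  slide=[
    [20,0,0],
    [35,0,0],
    [48,0,0],
    [60,0,0],
    [72,0,0],
    [84,0,0],
    [95,0,0],
    [104,0,0],
    [111,0,0],
    [115,0,0],
    [118,0,0],
    [118,0,0],
  ],
  delta_rot=[
    [0,0,0],
    [0,0,0],
    [0,0,0],
    [0,0,0],
    [0,0,0],
    [0,0,0],
    [0,0,0],
    [0,0,0],
    [0,0,0],
    [0,0,0],
    [0,0,0],
    [0,0,0],
  ],
)

```text
time: 26.9
position: [0.5911, 0.2485, 0.214]
orientation: [-0.036, 0.708, -0.035, -0.704]
wrist_force: [-8.2, -5.7, 37.4]
width: 0.0006
```

jog_arm(
  slide=[
    [0,0,0],
    [-30,0,0],
    [-60,0,0],
    [-90,0,0],
    [-118,0,0],
    [-118,0,0],
    [-118,0,0],
    [-118,0,0],
    [-118,0,0],
  ],
  delta_rot=[
    [0,0,0],
    [0,0,0],
    [0,0,0],
    [0,0,0],
    [0,0,0],
    [0,0,0],
    [0,0,0],
    [0,0,0],
    [0,0,0],
  ],
)

```text
time: 27.8
position: [0.5887, 0.2481, 0.3248]
orientation: [0.035, -0.705, 0.036, 0.707]
wrist_force: [-0.2, 0.3, 0.2]
width: 0.0009
```

```bash
python3 - <<'E'
from fitp import *
s=mstate(3);print(s["position"],s["wrist_force"],s["width"])
c=camera("scene");crop(c,230,100,410,260,4,"pics/s16.png")
E
```

```text
[0.58896731 0.2481848  0.32530527] [-0.54938076 -0.75752859 -0.0131592 ] 0.0003099826089107378
```

View pics/s16.png

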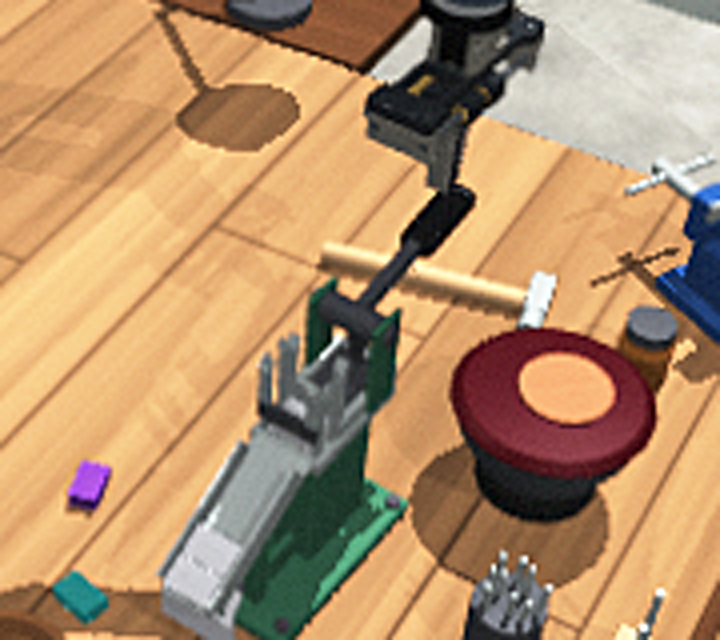

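Two blanks are now in the chute, at (190,585) and (215,550). Third stroke.

jog_arm(
  slide=[
    [20,0,0],
    [35,0,0],
    [48,0,0],
    [60,0,0],
    [72,0,0],
    [84,0,0],
    [95,0,0],
    [104,0,0],
    [111,0,0],
    [115,0,0],
    [118,0,0],
    [118,0,0],
  ],
  delta_rot=[
    [0,0,0],
    [0,0,0],
    [0,0,0],
    [0,0,0],
    [0,0,0],
    [0,0,0],
    [0,0,0],
    [0,0,0],
    [0,0,0],
    [0,0,0],
    [0,0,0],
    [0,0,0],
  ],
)

```text
time: 29.2
position: [0.5911, 0.2486, 0.214]
orientation: [-0.036, 0.708, -0.034, -0.704]
wrist_force: [-8.2, -5.6, 38.4]
width: 0.0005
```

jog_arm(
  slide=[
    [0,0,0],
    [-30,0,0],
    [-60,0,0],
    [-90,0,0],
    [-118,0,0],
    [-118,0,0],
    [-118,0,0],
    [-118,0,0],
    [-160,0,0],
    [-180,0,0],
    [-180,0,0],
  ],
  delta_rot=[
    [0,0,0],
    [0,0,0],
    [0,0,0],
    [0,0,0],
    [0,0,0],
    [0,0,0],
    [0,0,0],
    [0,0,0],
    [0,0,0],
    [0,0,0],
    [0,0,0],
  ],
)

```text
time: 30.3
position: [0.5902, 0.2487, 0.3902]
orientation: [-0.036, 0.707, -0.035, -0.705]
wrist_force: [0.2, 0.5, 0.7]
width: 0.0004
```

```bash
python3 - <<'E'
from fitp import *
s=mstate(3);print(s["position"],s["wrist_force"],s["width"])
c=camera("scene");crop(c,230,100,410,260,4,"pics/s17.png")
cv2.imwrite("pics/s17f.png",c["color"])
t=camera("top");cv2.imwrite("pics/t17.png",t["color"])
w=camera("wrist");cv2.imwrite("pics/w17.png",w["color"])
E
```

```text
[0.58908942 0.24822522 0.3871057 ] [-0.63001285 -0.15468326 -1.27696073] 0.0005524825723473043
```

View pics/s17.png

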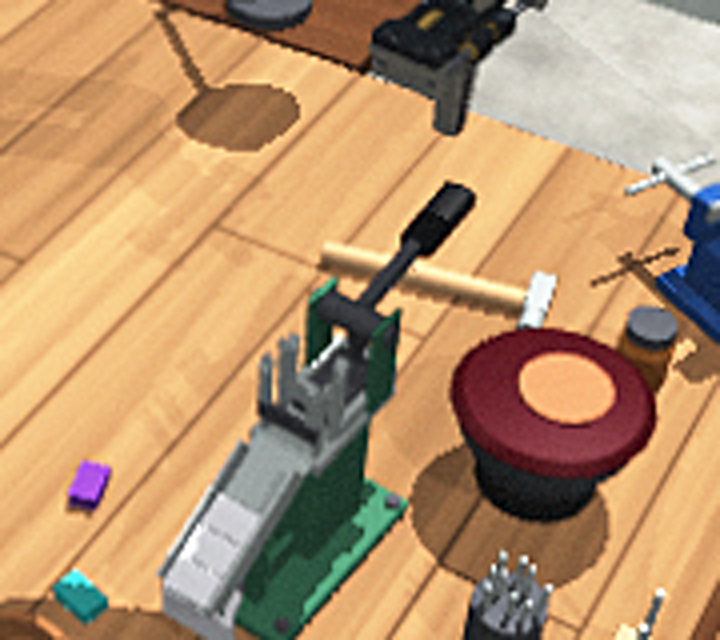

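View pics/t17.png

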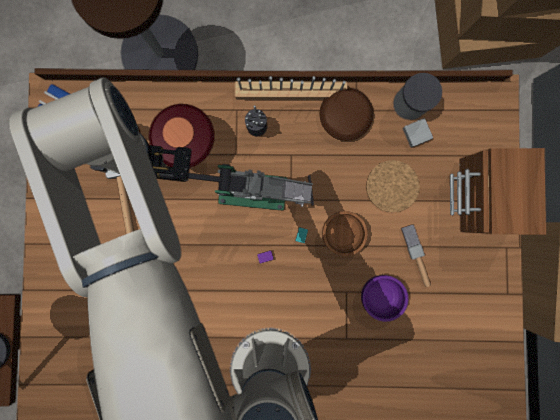

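View pics/w17.png

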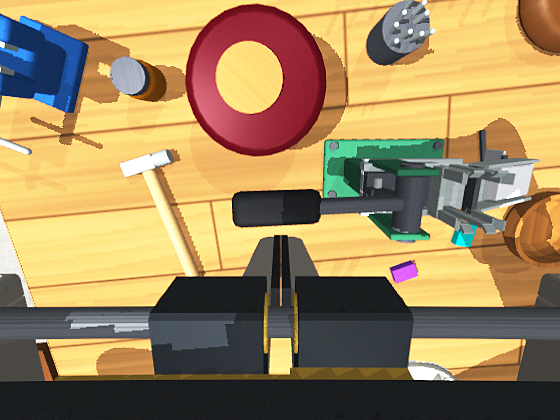

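All three blanks are in the chute at (235,510), (215,545) and (190,585), the magazine is empty and the lever is up. Next is locating the bowl and mat.

```bash
python3 - <<'E'
from fitp import *
t=camera("top");crop(t,300,140,430,280,4.5,"pics/t18.png")
print(toz(t,(346,233),.055),toz(t,(393,186),.006))
for z,(x0,y0,x1,y1) in ((.006,(360,150,425,218)),):
    im=cv2.cvtColor(t["color"][y0:y1,x0:x1],cv2.COLOR_BGR2HSV)
s=mstate(2);print(plan([.43,-.19,.35],84.3,s))
E
```

```text
[[ 0.43660545 -0.23474966  0.055     ]] [[ 0.58879981 -0.3950359   0.006     ]]
(array([ 38. , 451.8, 114.9]), array([ 0. ,  0.1, -0. ]))
```

View pics/t18.png

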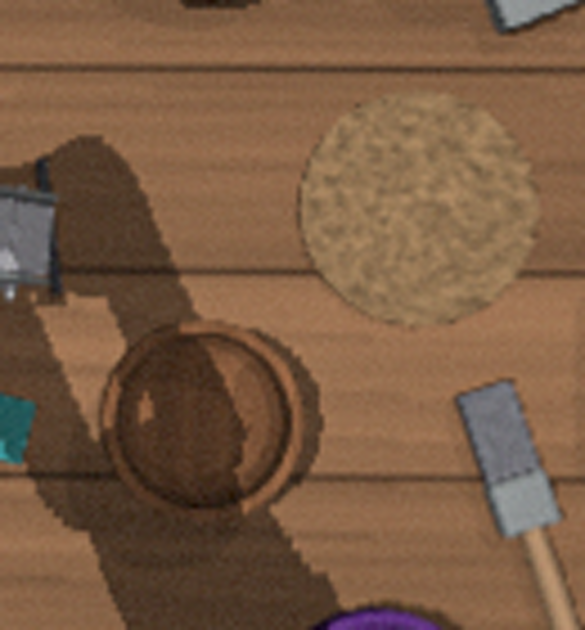

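```bash
python3 - <<'E'
from fitp import *
s=mstate(2);print(s["position"],plan([.40,-.25,.24],84.3,s))
E
```

```text
[0.5892775  0.24832327 0.38809191] (array([148.3, 514.6, 138.9]), array([ 0.,  0., -0.]))
```

jog_arm(
  slide=[
    [0,40,30],
    [0,80,60],
    [0,120,90],
    [0,160,120],
    [0,210,139],
    [0,260,139],
    [20,300,139],
    [50,340,139],
    [80,380,139],
    [110,420,139],
    [140,460,139],
    [148,510,139],
  ],
  delta_rot=[
    [0,0,0],
    [0,0,0],
    [0,0,0],
    [0,0,0],
    [0,0,0],
    [0,0,0],
    [0,0,0],
    [0,0,0],
    [0,0,0],
    [0,0,0],
    [0,0,0],
    [0,0,0],
  ],
  claw=45,
)

```text
time: 32.05
position: [0.3987, -0.245, 0.2379]
orientation: [0.036, -0.705, 0.034, 0.707]
wrist_force: [0.9, -0.0, 0.5]
width: 0.0414
```

```bash
python3 - <<'E'
from fitp import *
s=mstate(6);print(s["position"],s["spread"])
w=camera("wrist");cv2.imwrite("pics/w19.png",cv2.resize(w["color"],None,fx=1.42,fy=1.42))
E
```

```text
[ 0.3998165  -0.24698201  0.23989675] [0.78795615 2.66311821 0.95903146]
```

View pics/w19.png

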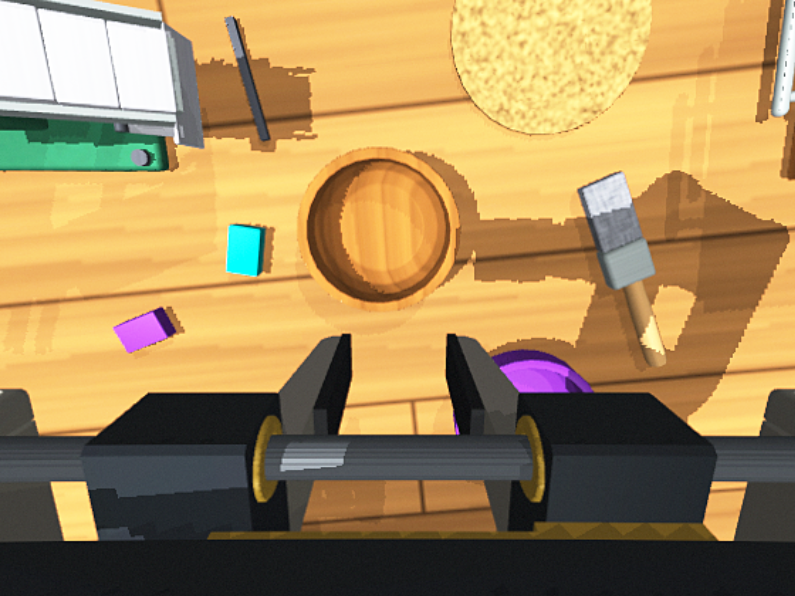

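```bash
python3 - <<'E'
from fitp import *
w=camera("wrist");c0=w
W=toz(w,np.float64([(298,225),(461,226),(379,147),(381,312)])/1.42,.055);print(W.round(4))
# auto: wood rim orange hue segmentation + circle fit by projecting a model circle
g=cv2.cvtColor(w["color"],cv2.COLOR_BGR2GRAY);e=cv2.Canny(g,60,150)
dt=cv2.distanceTransform(255-e,cv2.DIST_L2,3)
from scipy.optimize import minimize
a=np.linspace(0,2*np.pi,180)
def cost(p,r=.070,z=.055):
    P=np.c_[p[0]+r*np.cos(a),p[1]+r*np.sin(a),np.full(180,z)]
    q=project(w,P); return np.minimum(cv2.remap(dt,np.float32(q[:,0])[None],np.float32(q[:,1])[None],cv2.INTER_LINEAR),4).mean()
x0=np.r_[(W[0,0]+W[1,0])/2,(W[0,1]+W[1,1])/2]
r=minimize(cost,x0,method="Nelder-Mead",options=dict(initial_simplex=[x0,x0+[.004,0],x0+[0,.004]]));print(x0,r.x,r.fun)
f2=lambda p:cost(p,.061);r2=minimize(f2,r.x,method="Nelder-Mead",options=dict(initial_simplex=[r.x,r.x+[.004,0],r.x+[0,.004]]));print(r2.x,r2.fun)
# punch, mat edges
print("punch",toz(w,np.float64([(230,18),(266,138)])/1.42,.008).round(3))
print("mat",toz(w,np.float64([(451,35),(653,35),(545,134)])/1.42,.006).round(4))
E
```

```text
[[ 0.4488 -0.1623  0.055 ]
 [ 0.4343 -0.2998  0.055 ]
 [ 0.5041 -0.2375  0.055 ]
 [ 0.3652 -0.2239  0.055 ]]
[ 0.44155961 -0.23102124] [ 0.44342427 -0.23371401] 2.101436138153076
[ 0.44376366 -0.23421846] 1.2471747398376465
punch [[ 0.623 -0.122  0.008]
 [ 0.526 -0.134  0.008]]
mat [[ 0.5924 -0.3075  0.006 ]
 [ 0.5743 -0.4795  0.006 ]
 [ 0.5043 -0.3875  0.006 ]]
```

```bash
python3 - <<'E'
from fitp import *
s=mstate(2);print(s["position"],plan([.4285,-.2972,.09],84.3,s))
E
```

```text
[ 0.40110556 -0.24375572  0.24118641] (array([151.2,  50.5, -32.3]), array([ 0.1, -0.1, -0. ]))
```

jog_arm(
  slide=[
    [0,45,-20],
    [40,50,-32],
    [90,50,-32],
    [130,50,-32],
    [151,50,-32],
    [151,50,-32],
    [151,50,-32],
  ],
  delta_rot=[
    [0,0,0],
    [0,0,0],
    [0,0,0],
    [0,0,0],
    [0,0,0],
    [0,0,0],
    [0,0,0],
  ],
)

```text
time: 33.25
position: [0.4281, -0.2974, 0.0903]
orientation: [-0.035, 0.706, -0.035, -0.706]
wrist_force: [0.5, -0.1, 0.4]
width: 0.0413
```

```bash
python3 - <<'E'
from fitp import *
s=mstate(4);print(s["position"],plan([.4285,-.2972,.029],84.3,s))
w=camera("wrist");cv2.imwrite("pics/w20.png",w["color"])
E
```

```text
[ 0.42866773 -0.29809363  0.09131724] (array([62.3, -1. ,  0.4]), array([ 0. , -0.1, -0.1]))
```

View pics/w20.png

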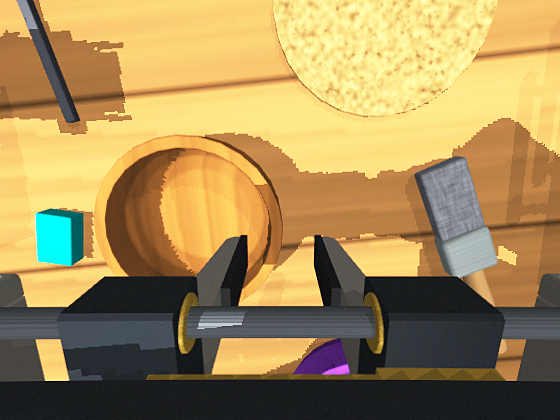

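The rim wall at about (272,235) lies between the fingertips at (242,240) and (318,240). Descending to grip it.

jog_arm(
  slide=[
    [25,0,0],
    [45,0,0],
    [62,0,0],
    [62,0,0],
    [62,0,0],
  ],
  delta_rot=[
    [0,0,0],
    [0,0,0],
    [0,0,0],
    [0,0,0],
    [0,0,0],
  ],
)

```text
time: 34.0
position: [0.4278, -0.2978, 0.0283]
orientation: [-0.035, 0.706, -0.035, -0.706]
wrist_force: [0.1, 0.6, 0.2]
width: 0.0416
```

jog_arm(
  slide=[
    [0,0,0],
    [0,0,0],
    [0,0,0],
    [0,0,0],
    [0,0,0],
    [0,0,0],
  ],
  delta_rot=[
    [0,0,0],
    [0,0,0],
    [0,0,0],
    [0,0,0],
    [0,0,0],
    [0,0,0],
  ],
  claw=0,
  newtons=55,
)

```text
time: 34.6
position: [0.4273, -0.2974, 0.0283]
orientation: [0.035, -0.706, 0.035, 0.706]
wrist_force: [-2.9, 2.0, 10.1]
width: 0.0093
```

```bash
python3 - <<'E'
from fitp import *
s=mstate(4);print(s["position"],s["width"],s["wrist_force"])
w=camera("wrist");cv2.imwrite("pics/w21.png",w["color"])
E
```

```text
[ 0.42727685 -0.29742187  0.02827771] 0.00898874199463335 [-3.2795264   1.25786413  9.32014983]
```

View pics/w21.png

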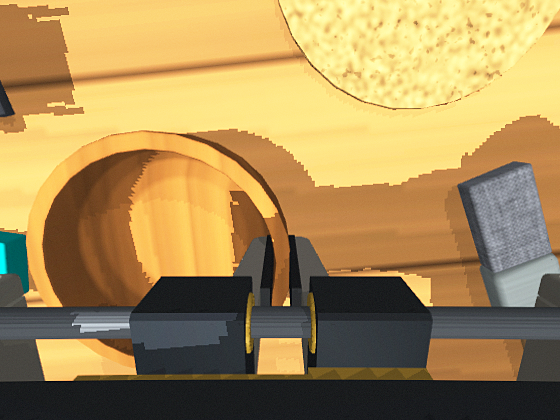

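jog_arm(
  slide=[
    [-10,0,0],
    [-25,0,0],
    [-40,0,0],
    [-40,0,0],
  ],
  delta_rot=[
    [0,0,0],
    [0,0,0],
    [0,0,0],
    [0,0,0],
  ],
)

```text
time: 35.25
position: [0.4287, -0.2986, 0.0695]
orientation: [-0.034, 0.707, -0.036, -0.705]
wrist_force: [0.0, 0.1, -1.5]
width: 0.0088
```

```bash
python3 - <<'E'
from fitp import *
s=mstate(4);print(s["position"],s["width"],s["wrist_force"])
p=[.569,.0442,-.1];g=T(p,[(0,-.33,.060)])[0]
print(g,plan(g,84.27,s))
E
```

```text
[ 0.42756811 -0.29774396  0.06768018] 0.008346698492610435 [ 0.25907726 -0.10505099 -1.76142527]
[ 0.53605497 -0.28415137  0.06      ] (array([   7.7,  -24.3, -106.6]), array([ 0., -0., -0.]))
```

jog_arm(
  slide=[
    [0,-3,-20],
    [0,-8,-45],
    [0,-15,-70],
    [4,-20,-92],
    [7,-24,-106],
    [7,-24,-106],
    [7,-24,-106],
  ],
  delta_rot=[
    [0,0,0],
    [0,0,0],
    [0,0,0],
    [0,0,0],
    [0,0,0],
    [0,0,0],
    [0,0,0],
  ],
)

```text
time: 36.15
position: [0.5342, -0.2839, 0.0599]
orientation: [0.035, -0.706, 0.035, 0.707]
wrist_force: [-0.3, 0.4, -1.4]
width: 0.0082
```

```bash
python3 - <<'E'
from fitp import *
s=mstate(6);print(s["position"],s["spread"],s["width"],s["wrist_force"])
p=[.569,.0442,-.1];g=T(p,[(0,-.285,.060)])[0]
print(g,plan(g,84.27,s))
w=camera("wrist");cv2.imwrite("pics/w22.png",cv2.resize(w["color"],None,fx=1.42,fy=1.42))
t=camera("scene");crop(t,200,150,360,290,4.5,"pics/s22.png")
E
```

```text
[ 0.53436046 -0.28433971  0.06061252] [0.3015574  0.16925722 0.26888636] 0.008393227529081327 [ 0.44807802 -0.02234645 -1.53923318]
[ 0.54054748 -0.23937619  0.06      ] (array([  0.6, -45.4,  -1.7]), array([0., 0., 0.]))
```

View pics/w22.png

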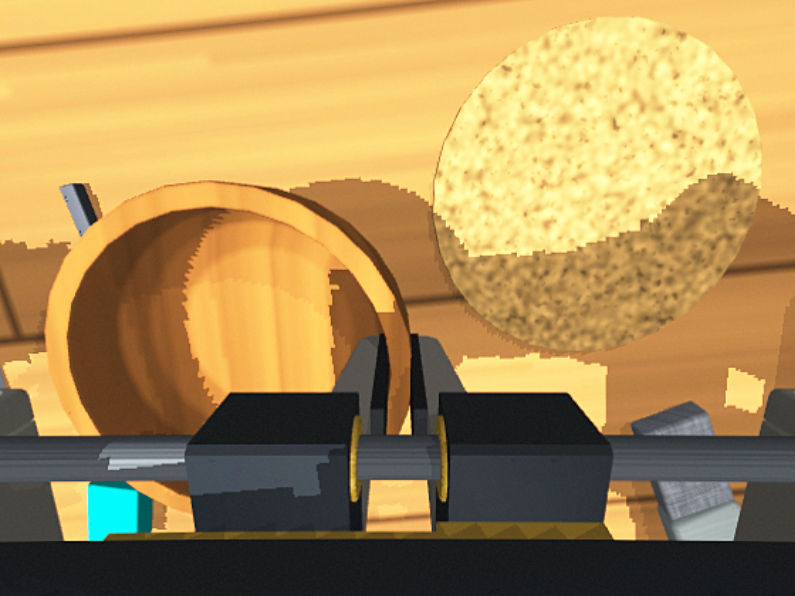

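View pics/s22.png

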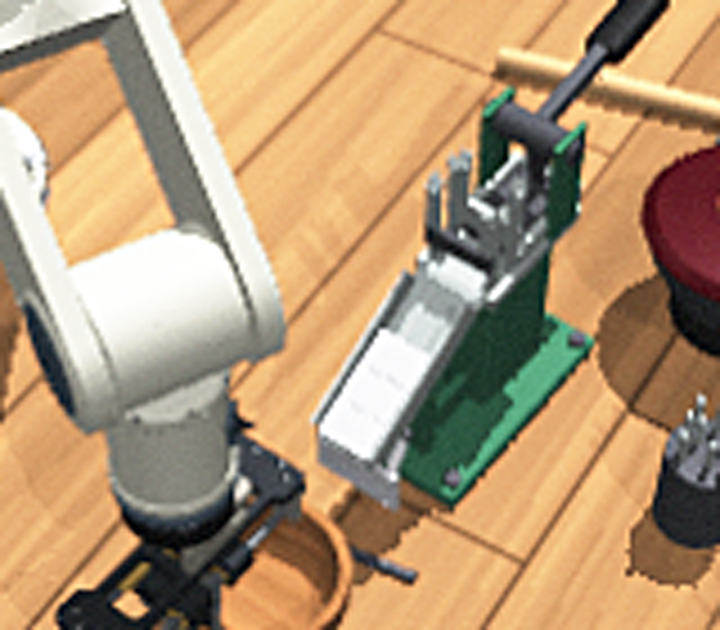

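jog_arm(
  slide=[
    [0,-15,-1],
    [0,-28,-2],
    [0,-38,-2],
    [0,-44,-2],
    [0,-44,-2],
  ],
  delta_rot=[
    [0,0,0],
    [0,0,0],
    [0,0,0],
    [0,0,0],
    [0,0,0],
  ],
)

```text
time: 37.05
position: [0.5418, -0.2395, 0.0607]
orientation: [0.035, -0.706, 0.034, 0.706]
wrist_force: [-0.6, 0.2, -1.2]
width: 0.009
```

```bash
python3 - <<'E'
from fitp import *
s=mstate(6);print(s["position"],s["spread"],s["wrist_force"])
p=[.569,.0442,-.1]
print([plan(T(p,[(0,y,.060)])[0],84.27,s)[0] for y in (-.28,-.2635)])
t=camera("scene");crop(t,200,150,360,290,4.5,"pics/s23.png")
w=camera("top");crop(w,220,140,420,280,4,"pics/t23.png")
E
```

```text
[ 0.54179302 -0.24073814  0.06071969] [0.06257623 0.34339856 0.01998605] [ 0.22102891  0.57395363 -1.81704693]
[array([ 0.7, -6.2,  1.4]), array([  0.7, -22.7,   1.4])]
```

View pics/s23.png

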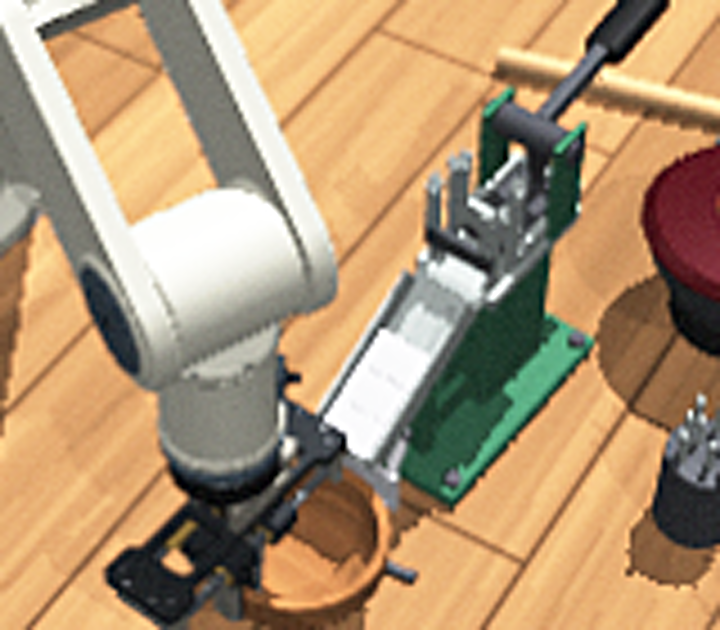

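View pics/t23.png

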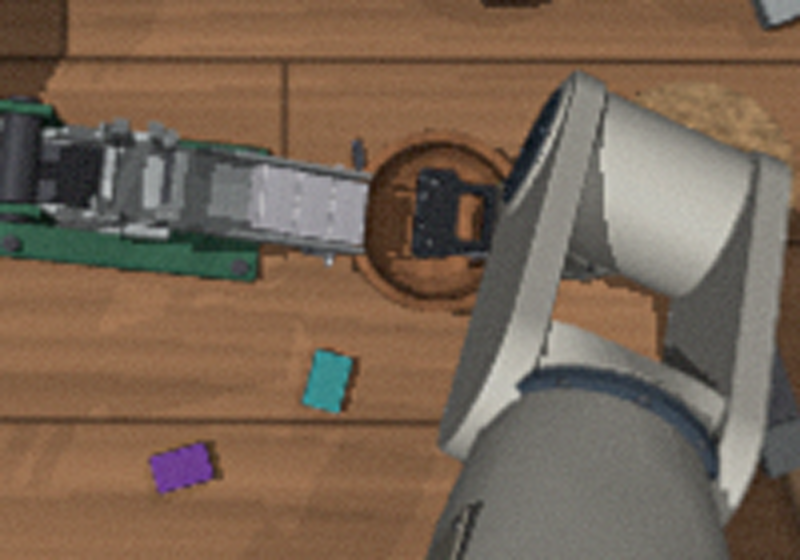

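The bowl sits just in front of the paddle, with its rim passing under the lip at (368,215). Now pushing.

jog_arm(
  slide=[
    [0,-3,1],
    [0,-6,1],
    [0,-9,1],
    [0,-11,1],
    [0,-11,1],
  ],
  delta_rot=[
    [0,0,0],
    [0,0,0],
    [0,0,0],
    [0,0,0],
    [0,0,0],
  ],
)

```text
time: 37.95
position: [0.5418, -0.2295, 0.0607]
orientation: [0.035, -0.706, 0.035, 0.706]
wrist_force: [-0.5, -1.7, -2.7]
width: 0.0088
```

jog_arm(
  slide=[
    [0,-4,0],
    [0,-8,0],
    [0,-12,0],
    [0,-14,0],
    [0,-14,0],
    [0,-14,0],
  ],
  delta_rot=[
    [0,0,0],
    [0,0,0],
    [0,0,0],
    [0,0,0],
    [0,0,0],
    [0,0,0],
  ],
)

```text
time: 38.55
position: [0.543, -0.2156, 0.0605]
orientation: [0.035, -0.706, 0.035, 0.706]
wrist_force: [-1.3, -3.5, -4.7]
width: 0.0087
```

```bash
python3 - <<'E'
from fitp import *
s=mstate(2);print(s["position"],s["spread"],s["wrist_force"])
p=[.569,.0442,-.1]
print([plan(T(p,[(0,y,.060)])[0],84.27,s)[0] for y in (-.2635,)])
t=camera("scene");crop(t,200,150,360,290,4.5,"pics/s24.png")
w=camera("top");crop(w,220,140,420,280,4,"pics/t24.png")
E
```

```text
[ 0.54301281 -0.21568672  0.06057864] [0.00704511 0.02361909 0.03128901] [-1.59157624 -4.44628173 -5.31683812]
[array([0.6, 2.3, 0.1])]
```

View pics/s24.png

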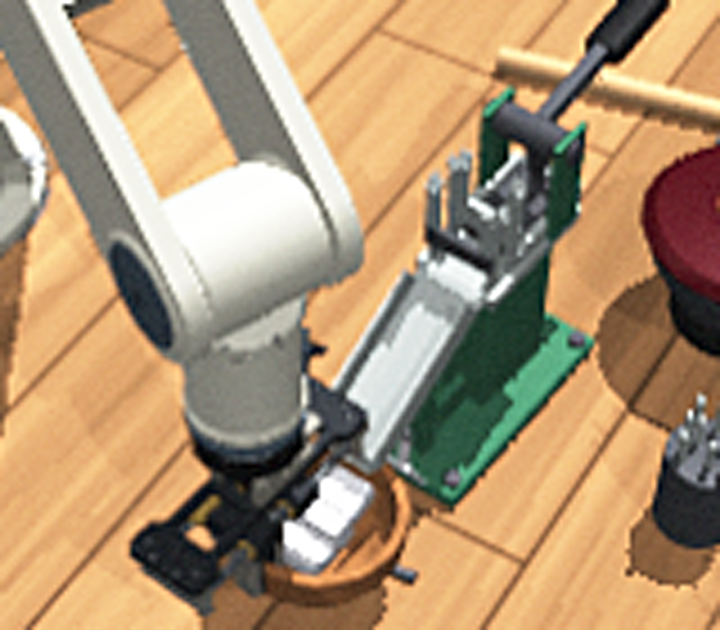

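View pics/t24.png

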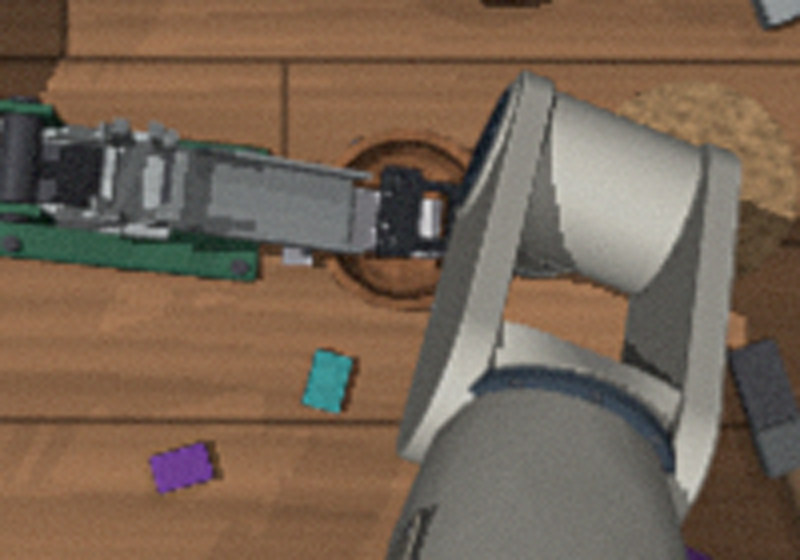

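jog_arm(
  slide=[
    [0,0,0],
    [0,0,0],
    [0,0,0],
  ],
  delta_rot=[
    [0,0,0],
    [0,0,0],
    [0,0,0],
  ],
)

```text
time: 39.05
position: [0.5431, -0.2157, 0.0606]
orientation: [0.035, -0.706, 0.035, 0.706]
wrist_force: [-0.7, -4.6, -7.3]
width: 0.0083
```

```bash
python3 - <<'E'
from fitp import *
s=mstate(2);print(s["position"],s["spread"],s["wrist_force"])
t=camera("scene");crop(t,240,220,310,290,9,"pics/s25.png")
w=camera("wrist");cv2.imwrite("pics/w25.png",w["color"])
E
```

```text
[ 0.54312333 -0.21570492  0.06064736] [0.01958222 0.00331792 0.01841195] [-1.0973441  -4.33561027 -7.39084905]
```

View pics/s25.png

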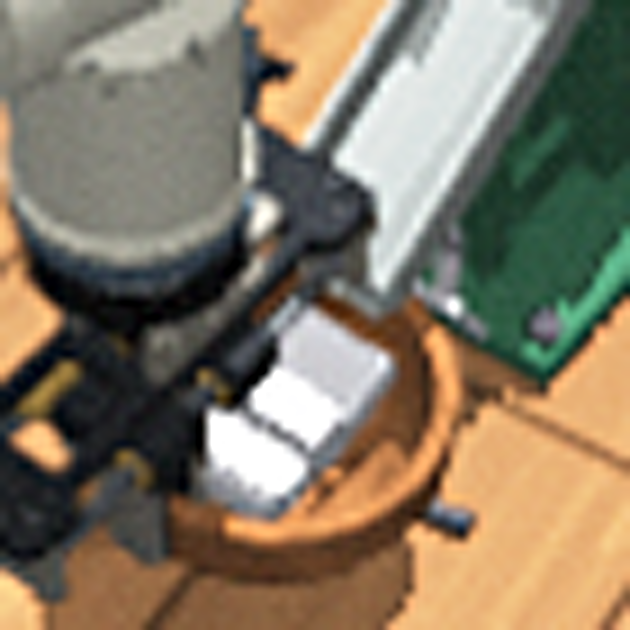

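View pics/w25.png

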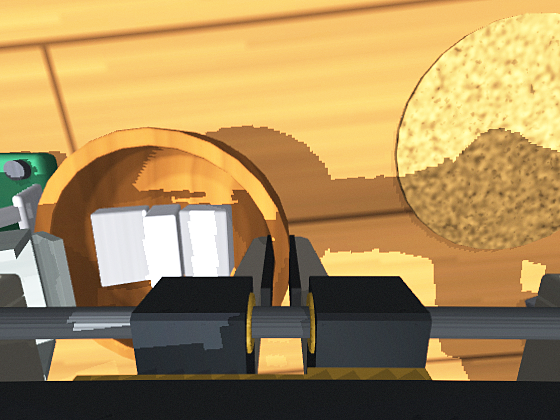

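All three blanks are in the bowl and the chute is empty. Retreating slowly.

jog_arm(
  slide=[
    [0,6,0],
    [0,14,0],
    [0,24,0],
    [0,36,0],
    [0,50,0],
    [0,64,0],
    [0,70,0],
    [0,70,0],
  ],
  delta_rot=[
    [0,0,0],
    [0,0,0],
    [0,0,0],
    [0,0,0],
    [0,0,0],
    [0,0,0],
    [0,0,0],
    [0,0,0],
  ],
)

```text
time: 40.05
position: [0.5361, -0.2865, 0.0606]
orientation: [-0.036, 0.706, -0.036, -0.706]
wrist_force: [-0.8, -0.4, -3.1]
width: 0.0081
```

```bash
python3 - <<'E'
from fitp import *
s=mstate(4);print(s["position"],s["spread"],s["wrist_force"],s["width"])
t=camera("scene");crop(t,200,170,360,310,4.5,"pics/s26.png")
w=camera("wrist");cv2.imwrite("pics/w26.png",w["color"])
print([plan([.586-.0065,-.383-.0652,z],84.27,s) for z in (.08,.036)])
E
```

```text
[ 0.53609322 -0.28526978  0.06057452] [0.06135599 0.33887498 0.03104004] [-0.63340642  0.5601441  -3.54167107] 0.008730895221488795
[(array([-19.5, 157.8, -59.4]), array([0., 0., 0.])), (array([ 24.5, 157.8, -59.4]), array([0., 0., 0.]))]
```

View pics/s26.png

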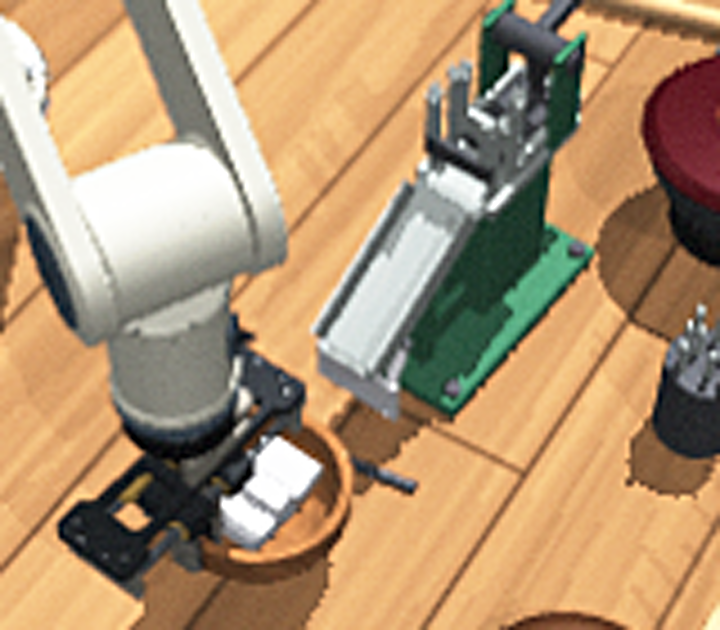

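View pics/w26.png

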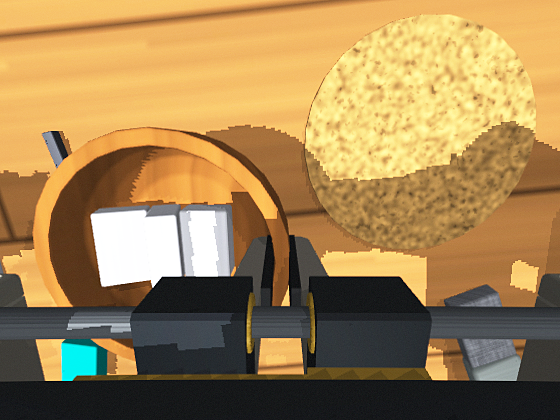

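jog_arm(
  slide=[
    [-10,20,-5],
    [-19,50,-18],
    [-19,80,-30],
    [-19,110,-42],
    [-19,140,-54],
    [-19,158,-59],
    [-19,158,-59],
    [-19,158,-59],
  ],
  delta_rot=[
    [0,0,0],
    [0,0,0],
    [0,0,0],
    [0,0,0],
    [0,0,0],
    [0,0,0],
    [0,0,0],
    [0,0,0],
  ],
)

```text
time: 41.15
position: [0.579, -0.4479, 0.0791]
orientation: [0.035, -0.706, 0.035, 0.707]
wrist_force: [-0.3, -0.5, -3.6]
width: 0.0085
```

```bash
python3 - <<'E'
from fitp import *
s=mstate(4);print(s["position"],s["spread"],s["wrist_force"],s["width"])
print(plan([.586-.0065,-.383-.0652,.0355],84.27,s))
t=camera("scene");crop(t,180,250,320,400,4,"pics/s27.png")
t=camera("top");crop(t,340,120,560,270,3.6,"pics/t27.png")
E
```

```text
[ 0.5791132  -0.44723334  0.07945147] [0.10773515 0.08986174 0.16047365] [ 0.74824612  0.10296236 -3.79976765] 0.008810432756313973
(array([44. ,  1. , -0.5]), array([0.1, 0. , 0. ]))
```

View pics/s27.png

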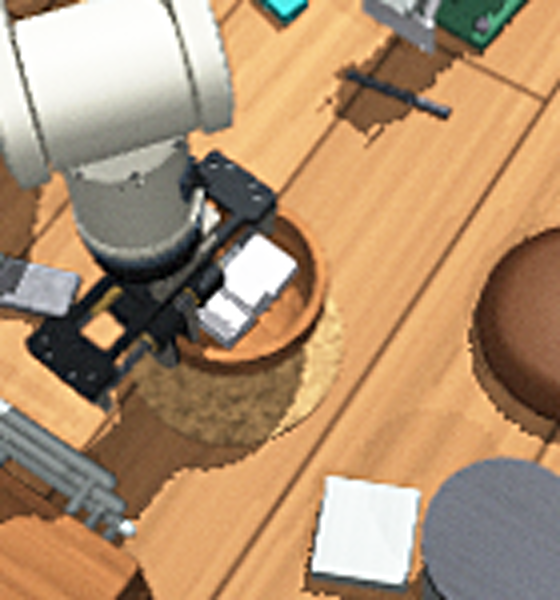

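View pics/t27.png

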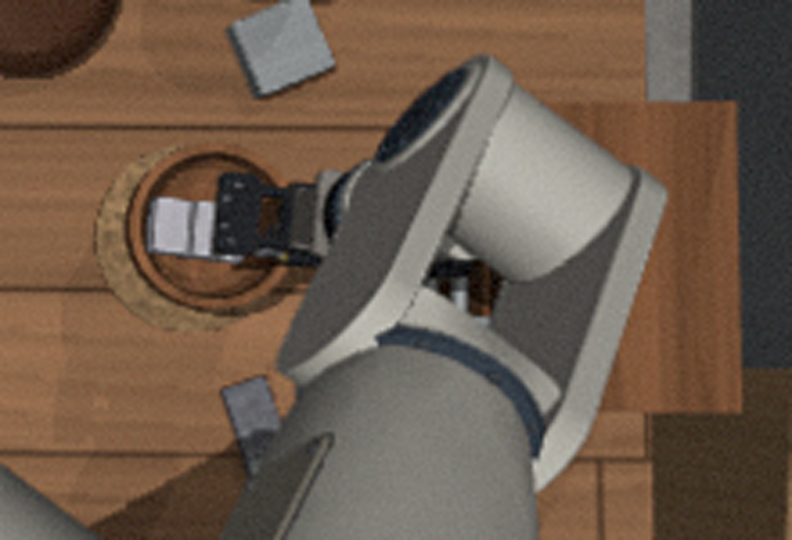

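```bash
python3 - <<'E'
from fitp import *
t=camera("top");s=camera("scene")
print("bowl",toz(t,(399.2,183.3),.105),"mat",toz(t,(393.3,186.4),.006))
print("box",tri([t,s],[(470,150),(217,393)]),tri([t,s],[(460,233),(140,345)]))
print("rack",toz(t,[(451,175),(451,215)],.03))
E
```

```text
bowl [[ 0.58729499 -0.38352353  0.105     ]] mat [[ 0.58750664 -0.39599478  0.006     ]]
box [ 0.67971373 -0.59152613  0.11539202] [ 0.41916186 -0.58900542  0.08986573]
rack [[ 0.62242703 -0.56950112  0.03      ]
 [ 0.49583866 -0.56835821  0.03      ]]
```

There is clearance to the box and rack. Lowering onto the mat.

jog_arm(
  slide=[
    [14,1,0],
    [26,1,0],
    [35,1,0],
    [40,1,0],
    [43,1,0],
    [43,1,0],
  ],
  delta_rot=[
    [0,0,0],
    [0,0,0],
    [0,0,0],
    [0,0,0],
    [0,0,0],
    [0,0,0],
  ],
)

```text
time: 42.15
position: [0.5792, -0.4492, 0.0371]
orientation: [0.035, -0.706, 0.035, 0.706]
wrist_force: [-2.6, 2.0, 4.0]
width: 0.0082
```

jog_arm(
  slide=[
    [1,0,0],
    [1,0,0],
    [1,0,0],
  ],
  delta_rot=[
    [0,0,0],
    [0,0,0],
    [0,0,0],
  ],
)

```text
time: 42.45
position: [0.5793, -0.4494, 0.0369]
orientation: [-0.035, 0.706, -0.035, -0.706]
wrist_force: [-3.0, 0.3, 6.9]
width: 0.0088
```

jog_arm(
  slide=[
    [0,0,0],
    [0,0,0],
    [0,0,0],
    [0,0,0],
  ],
  delta_rot=[
    [0,0,0],
    [0,0,0],
    [0,0,0],
    [0,0,0],
  ],
  claw=22,
)

```text
time: 42.85
position: [0.5794, -0.4495, 0.0357]
orientation: [-0.035, 0.706, -0.035, -0.706]
wrist_force: [0.5, 0.8, 0.1]
width: 0.0201
```

jog_arm(
  slide=[
    [-10,0,0],
    [-25,0,0],
    [-50,0,0],
    [-90,0,0],
    [-140,0,0],
    [-190,0,0],
    [-210,0,40],
    [-210,0,80],
    [-210,0,80],
  ],
  delta_rot=[
    [0,0,0],
    [0,0,0],
    [0,0,0],
    [0,0,0],
    [0,0,0],
    [0,0,0],
    [0,0,0],
    [0,0,0],
    [0,0,0],
  ],
)

```text
time: 43.75
position: [0.4961, -0.4413, 0.2486]
orientation: [-0.035, 0.706, -0.036, -0.706]
wrist_force: [0.4, 0.5, -1.0]
width: 0.0202
```

```bash
python3 - <<'E'
from fitp import *
s=mstate(2);print(s["position"],s["wrist_force"],s["width"])
t=camera("scene");cv2.imwrite("pics/s28.png",cv2.resize(t["color"],None,fx=1.42,fy=1.42))
t=camera("top");crop(t,340,120,560,270,3.6,"pics/t28.png")
w=camera("wrist");cv2.imwrite("pics/w28.png",w["color"])
E
```

```text
[ 0.49873582 -0.44171     0.24781158] [-0.36041589  0.13030056 -0.28538727] 0.020211302287659393
```

View pics/s28.png

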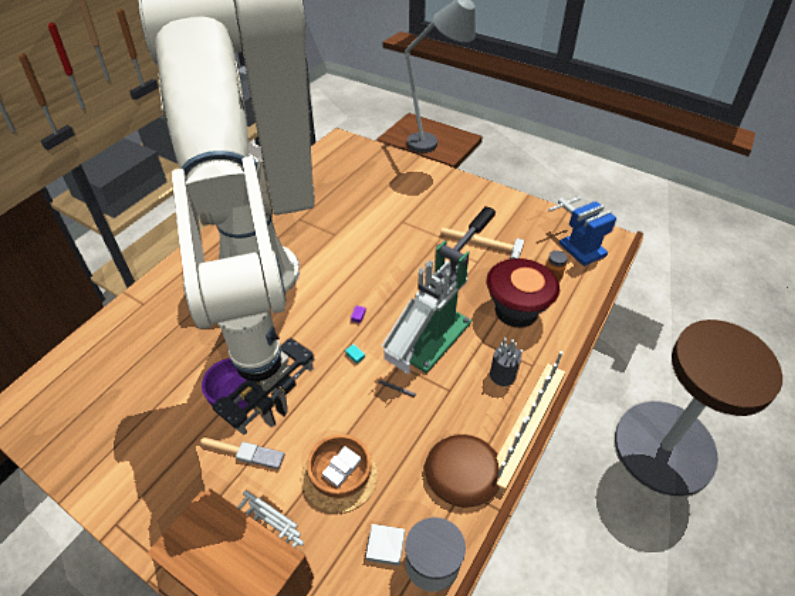

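View pics/w28.png

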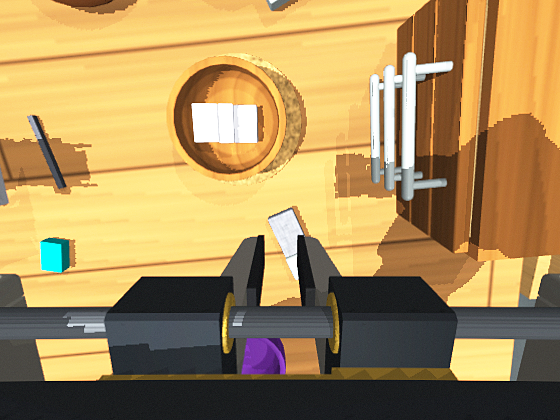

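The bowl stands on the mat with three blanks in it. A numerical check comes before handing in.

```bash
python3 - <<'E'
from fitp import *
w=camera("wrist");t=camera("top");cv2.imwrite("pics/t29.png",t["color"]);crop(t,360,140,430,220,7,"pics/t29c.png")
print(toz(w,[(167,118),(286,118),(226,53),(228,182)],.061).round(4)[:,:2].tolist())
print(state()["wrist_force"])
E
```

```text
[[0.5991, -0.3187], [0.5856, -0.4557], [0.6598, -0.3966], [0.5181, -0.3779]]
[ 0.01743793  1.0540481  -0.71059441]
```

View pics/t29c.png

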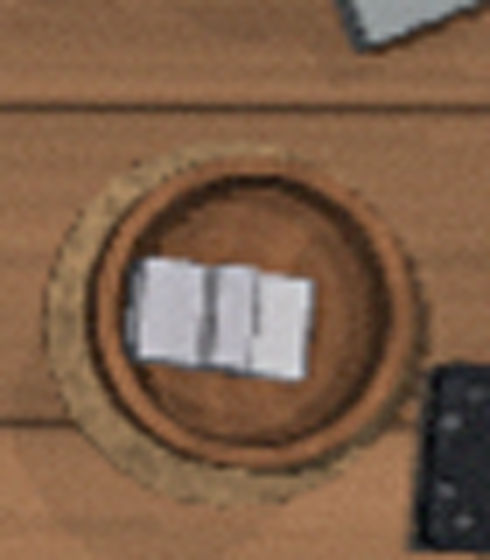

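View pics/t29.png

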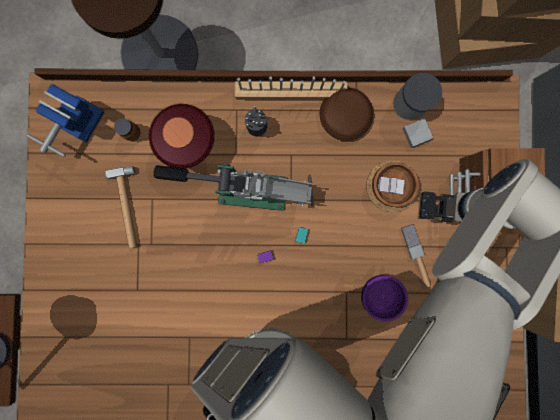

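The bowl centre is at (0.589, -0.387) and the mat centre at (0.588, -0.395), so it is about 9 mm off against 40 mm allowed. The bystanders look unmoved, so I'm handing in.

```bash
python3 -c "
from plant import close_job
print(close_job())"
```

```text
the job is handed in; nothing more can be done
None
```

The job is done and handed in at about 44 s of robot time. I found three blanks on the bench and no sign of a fourth.

- **Press:** I loaded all three blanks flat into the magazine. I then pumped three full strokes to the hard stop, letting the lever come right up each time, and all three blanks reached the chute.
- **Bowl:** I pinched the bowl by its wall, held it under the lip and pushed the paddle in. The stop dropped and all three blanks slid into the bowl. The weight on the wrist after that, about 3.5 N, matches the bowl plus three blanks.
- **Last checks:** The bowl stands on the mat with the three blanks in it. Its centre is about 9 mm from the mat's centre, where up to 40 mm keeps the foot on the mat. The chute is empty, the gripper is clear, and the hammer, punches, brush and pitch bowl look unmoved.
- **Disagreements:** The top and wrist cameras differed by up to about 4 mm on where the press stands. I used the wrist camera there, and the blanks went in without measurable contact force. An automatic edge fit of the bowl rim did not converge, so I used hand-picked rim points instead. The highest wrist force I read was about 45 N, with the fingers pressing the lever onto its stop.

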